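Read a glaze series on the colour reader

ROBOT

A 6-joint arm with a two-finger parallel gripper is mounted at the origin on the work surface. World frame = base frame: x ahead of the robot, y to its left, z up, the work surface at z = 0. Lengths are in mm, angles in degrees, forces in N, time in s.
With the tool pointing down it reaches from about 350 to 950 mm from the base axis. Payload 17.4 kg.
Tool frame: the origin (TCP) lies midway between the tips of the shut fingers; the grasp point (between the pads) lies 19 mm behind it; z points along the fingers, x is the direction in which the jaws open and shut, and the axes are right-handed (so a half turn about z gives the same grasp; the last joint's range is limited). The gripper opens to 93 mm and grips with 3 to 60 N. Pads are 15 mm wide; open, the fingers measure 128 mm over their backs; the gripper's body (75 mm by 188 mm) begins 65 mm behind the grasp point.
Start: joints at [-70.692, 6.646, 82.598, -0, 90.757, -2.166], TCP at [247.1, -628.151, 218.646] pointing down, gripper open.
Joint ranges: [-162.19, 162.19], [-47.58, 125.68], [4.15, 143.07], [-65.23, 245.23], [0.69, 171.88], [-170.13, 170.13]. Speed limits (degrees/s): [108.29, 108.29, 127.2, 180, 180, 180].

INTERFACE

Orientations are given as [roll, pitch, yaw] about the fixed x, y, z axes, in that order (R = Rz(yaw) Ry(pitch) Rx(roll)).
In Python, from plant import bot gives the robot as it stands. The module is installed in compiled form; this text tells all that it offers.
- The arm moves only by the tool jog_arm, never from a script. Its argument "steps" is a list that holds one entry, the list of rows, each a list of 6 numbers: the shift along the tool's x, y, z in m, then the turn, a rotation vector about the tool's x, y, z in degrees. In form: [[[dx, dy, dz, rx, ry, rz], ...]]. A call has 1 to 12 rows; each row is the pose to reach, as a shift and turn from the pose measured when the call began, along the tool's axes at that moment; what a row does not reach only later rows make up. A row lasts 1/8 s, in which the tool goes at most 62.5 mm and 10.7 degrees, less where a joint would pass 70% of its speed; a pose out of reach is approached as far as the arm can. A call with a gripper value outside its range is refused whole. "gripper" is the opening in per cent of the stroke, from 0 (shut) to 100 (fully open), set as the call begins (left out, the last holds). The fingers move at their own pace and stop on an object; "squeeze" is the grip in N (left out, the last holds). Time passes only in rows, so rows that repeat a pose let the fingers close. It gives the time, the measured TCP pose, the force and the opening at its end, in the units of the state.
- bot.read_state(): the state, without advancing time (a new reading comes with each control period).
- bot.read_camera(name): name is "scene" or "top" or "wrist"; returns the picture (400x640x3 uint8, blue, green, red); there is no depth.
- bot.camera_info(name): a dict with "fx", "fy", "cx", "cy" (pixels), "R" (3x3) and "t" (3): a world point X has camera coordinates R X + t; the wrist camera has in their place "mount" (4x4, takes a point from camera to tool coordinates, whose origin is the TCP and whose axes are the tool frame's). Camera axes: x right, y down, z forward; pixel columns grow to the right and rows downward; lengths in mm; the calibration is good to about 2 mm. A picture is of the moment at which its call begins: read the wrist's pose just before it. camera_info takes no time and is no camera call.
- bot.sign_off(): hands the job in, once; it reports no verdict.
Trained networks look in the newest picture that a camera, given by its name, has taken for a name from the list of things; names that differ only in an ending like _2 or _b are one class to them, and where a whole thing is asked for, a point or a joint stands for the part that bears it (a point fixed in the world has none). Each returns a list of dicts, best first, with "confidence" (0 to 1); they miss things now and then, are a little off and sometimes report something else, mostly with a low value. They report only what shows in the picture. A call takes as long as a camera call. They do not tell look-alikes from the thing itself.
- bot.search_frame(camera, target): "bbox" ([left, top, width, height] in pixels, round what is visible of it).
- bot.cut_out(camera, target): "pixels" (400x640 bool, what is visible of it) and "bbox" ([left, top, width, height] in pixels, round what is visible of it).
The state is a dict: "time_s": time; "q": joint angles; "dq": joint speeds; "joint_efforts": joint torques, N m; "position": TCP position; "tcp_rot": TCP orientation; "wrist_force": force on the tool from outside, world axes, zero at the start; "moment": the same for the moment, N m; "opening": finger opening in mm.
Only numpy, scipy, OpenCV 4.12 (cv2) and the standard library are available. Lean on these libraries where they do the work, as an engineer would, in place of code of your own. Each camera call takes 0.05 s, during which the arm holds its last target. There are 200 camera calls.

TASK

Raise the display to about 105 degrees open, a little past upright, then read the tiles one at a time: the white reference tile first, then the blue test tiles that are there, lightest to darkest. Lay each on the slide plate at the side with the guides and push it under the low reader head until it sticks out equally on both sides, let it rest there for a second, then draw it out again. The reference tile goes back squarely onto its black pad, and the blue tiles flat and side by side across the wooden board; leave everything else on the table where it stands.

Things in the scene. Friction and masses are not known exactly. Their poses are not given: they have to be found in the camera images.
- reader: glaze colour reader, fixed: aluminium slide plate 130 mm (its x) x 320 mm (its y) x 12 mm thick; a white reader head spans its middle as a low bridge, 110 mm wide in x, only 36 mm deep (y -18 to +18), its top 61 mm above the table. Tiles run along y. Red lines across the plate at y = +50 and -50 mm show where a centred tile's ends lie. Origin: centre of the plate's underside
- reader_spot (a point): reading point, on the plate's top face (12 mm above the table) under the middle of the reader head; axes as the reader. The tunnel here is 56 mm wide (x -28 to +28) and 13 mm high above the plate
- infeed (a point): point on the plate's top face 105 mm to the +y side (the robot's left) of the reading point: where the middle of a tile goes when it is laid down ready to push. Two 10 mm high steel guides on the plate flare from the tunnel's width to about 80 mm at 46 mm from the reading point on this side; the -y side of the bridge is open and flat
- screen (a joint): opening angle of the display of the console, rad: 0 folded flat on the console, 1.57 upright, 1.83 = 105 degrees, stop at 2.2. Stiff friction hinge (about 0.3 N m): stays where it is left. Starts half folded, between 0.75 and 1.15, where a finger pushing level against the free edge can bind: move up and back along its arc
- screen_edge (a point): middle of the display's free edge. The display is a grey panel 115 mm from hinge to free edge, 164 mm wide, 9 mm thick; its dark screen side faces the robot when raised. Local -x runs from the hinge to the free edge
- screen_hinge (a point): middle of the hinge line (along local y), 30 mm above the table at the far edge of the console. Local +x points away from the robot, the way the display goes when pushed up and back. The grey console, fixed, is 120 mm (x) x 170 mm (y) x 24 mm high, its centre 52 mm to the local -x of this point
- ref_pad: black rubber pad of the white reference tile, fixed, 85 mm (x) x 130 mm (y) x 6 mm high; origin: centre of its underside
- board: brown wooden ware board, fixed, 300 mm long (its x) x 170 mm wide (its y) x 12 mm thick, room for three tiles side by side along its length; origin: centre of its underside
- ref_tile: white reference glaze test tile, flat bar 50 mm wide (its x) x 100 mm long (its y) x 8 mm thick, about 90 g; origin: centre of its underside, z up. Starts on the black pad
- tile_1: pale turquoise-blue (lightest of the series) glaze test tile, flat bar 50 mm wide (its x) x 100 mm long (its y) x 8 mm thick, about 90 g; origin: centre of its underside, z up. Lies flat on the table to the left of the reader, or is absent (None)
- tile_2: sky-blue (second lightest) glaze test tile, flat bar 50 mm wide (its x) x 100 mm long (its y) x 8 mm thick, about 90 g; origin: centre of its underside, z up. Lies flat on the table to the left of the reader, or is absent (None)
- tile_3: strong mid-blue (third) glaze test tile, flat bar 50 mm wide (its x) x 100 mm long (its y) x 8 mm thick, about 90 g; origin: centre of its underside, z up. Lies flat on the table to the left of the reader, or is absent (None)
- tile_4: very dark navy (darkest) glaze test tile, flat bar 50 mm wide (its x) x 100 mm long (its y) x 8 mm thick, about 90 g; origin: centre of its underside, z up. Lies flat on the table to the left of the reader, or is absent (None)
- mug: bystander: blue mug, 76 mm across, 85 mm high; origin: centre of its underside
- jar_a: bystander: yellow underglaze jar with white cap, 48 mm across, 45 mm high; origin: centre of its underside
- jar_b: bystander: red underglaze jar with black cap, 48 mm across, 45 mm high; origin: centre of its underside
- saucer: bystander: white saucer, 84 mm across, 20 mm high; origin: centre of its underside
- brush: bystander: paint brush lying on the table, 180 mm long along its x
Things that resemble listed ones, but are neither listed nor needed, are in the scene too. Leave any green or yellow look-alike of the ref_tile alone.

How it is judged:
By the outcome, as a careful person would: the job done as asked, in the order asked, and still so for the second after the job is handed in, with the robot touching nothing.
Of tile_1, tile_2, tile_3, tile_4 only 2 to 3 are there at a start; the rules pass over those that are not, and their reading is None.
At some moment in a run one of tile_1, tile_2, tile_3, tile_4, ref_tile may be knocked a few centimetres aside while the robot is not near it.
Once in a run the grip may slacken for a moment while it holds something.
It also fails if it takes over 210 s, if anything falls off the work surface, if the arm or the gripper's body presses on something with over 40 N, if the wrist force passes 120 N, or if a joint passes its speed limit or range.

## Working session

There is one attempt and no reset: what is moved stays moved. The work goes in short steps, Python scripts to look and compute and a tool call to move; the robot and the scene stay as the last step left them, time stands still between calls to the robot, and variables do not carry over. Pictures are saved under pics/ and viewed, about 12 in all and at most 16, crops included, and the job is handed in when it is done.

Besides the shell and the picture viewer there is one more tool, called as a command line: name --argument value ..., lists and objects as JSON in quotes. jog_arm: Moves the arm, as the interface text tells. Its arguments: {"type":"object","properties":{"steps":{"type":"array"},"gripper":{"type":"number"},"squeeze":{"type":"number"}},"required":["steps"]}

```bash
mkdir -p pics; ls; cat > h.py <<'E'
import numpy as np,cv2
from plant import bot
from scipy.spatial.transform import Rotation as Rn
np.set_printoptions(precision=2,suppress=True)
E
python3 - <<'E'
from h import *
s=bot.read_state(); print(s['time_s'],s['position'],s['tcp_rot'],s['q'],s['wrist_force'],s['opening'])
for c in ['scene','top','wrist']:
    im=bot.read_camera(c); cv2.imwrite(f'pics/{c}0.png',im); print(c,bot.camera_info(c))
print(bot.read_state()['time_s'])
E
```

```text
pics
0.0 [ 247.03 -627.95  217.89] [-180.      0.07  -68.53] [-70.69   6.68  82.64  -0.    90.76  -2.17] [0.07 0.72 0.82] 92.92823478007118
scene {'fx': 431.54002465441823, 'fy': 431.54002465441823, 'cx': 314.08549663517823, 'cy': 202.68448086698083, 'R': array([[-0.55,  0.84,  0.02],
       [ 0.49,  0.34, -0.8 ],
       [-0.68, -0.43, -0.59]]), 't': array([ 327.01, -175.63, 1661.49])}
top {'fx': 487.7570330184887, 'fy': 487.7570330184887, 'cx': 314.3002305037359, 'cy': 200.16904713652048, 'R': array([[ 0.03, -1.  , -0.02],
       [-0.99, -0.03, -0.1 ],
       [ 0.1 ,  0.02, -0.99]]), 't': array([ -53.21,  481.29, 1402.49])}
wrist {'fx': 297.73564403313645, 'fy': 297.73564403313645, 'cx': 322.9070812696033, 'cy': 200.85540371294607, 'mount': array([[   1.  ,    0.  ,    0.  ,   -0.15],
       [  -0.  ,    0.97,    0.26,  -73.05],
       [  -0.  ,   -0.26,    0.97, -166.92],
       [   0.  ,    0.  ,    0.  ,    1.  ]])}
0.15
```

View pics/top0.png

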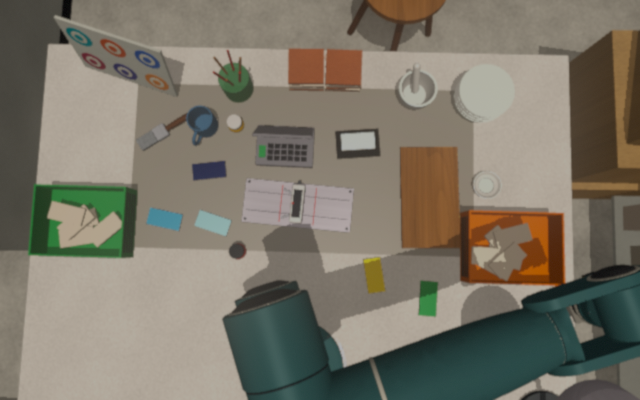

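View pics/scene0.png

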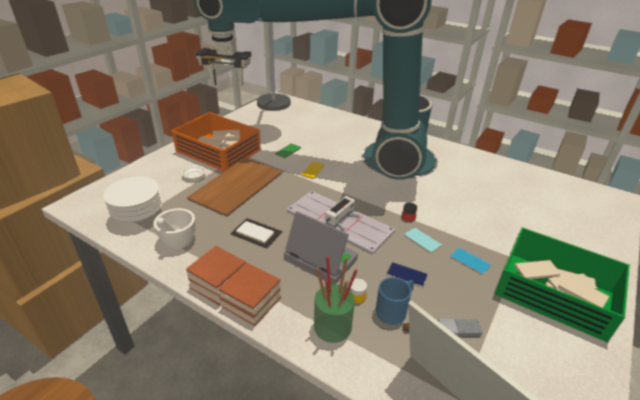

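Top view: the reader is at (298,204), the console at (284,150), and the reference tile on its pad at (357,143). The board is at (430,197). The blue tiles are pale at (212,222), mid at (165,218) and navy at (209,170). The green and yellow look-alikes are at (428,298) and (374,275).

```bash
cat >> h.py <<'E'
def cam(c,s=None):
    i=bot.camera_info(c)
    K=np.array([[i['fx'],0,i['cx']],[0,i['fy'],i['cy']],[0,0,1]])
    if 'R' in i: return K,np.array(i['R']),np.array(i['t'])
    T=np.eye(4);T[:3,:3]=Rn.from_euler('xyz',s['tcp_rot'],degrees=True).as_matrix();T[:3,3]=s['position']
    M=np.linalg.inv(T@i['mount']); return K,M[:3,:3],M[:3,3]
def back(C,uv,z):
    K,R,t=C; uv=np.atleast_2d(uv).astype(float)
    d=(R.T@np.linalg.inv(K)@np.c_[uv,np.ones(len(uv))].T).T
    o=-R.T@t; return o+d*((z-o[2])/d[:,2])[:,None]
def proj(C,X):
    K,R,t=C; p=(K@(R@np.atleast_2d(X).T+t[:,None])).T; return p[:,:2]/p[:,2:]
def fit(C,mask,z):
    "min-area rect of largest contour in world at height z: centre, sides, angle of long side"
    cs,_=cv2.findContours(mask.astype(np.uint8),cv2.RETR_EXTERNAL,cv2.CHAIN_APPROX_NONE)
    c=max(cs,key=cv2.contourArea)[:,0,:]
    P=back(C,c,z)[:,:2].astype(np.float32)
    (x,y),_,_=cv2.minAreaRect(P); b=cv2.boxPoints(cv2.minAreaRect(P))
    e=[b[1]-b[0],b[2]-b[1]]; e.sort(key=np.linalg.norm)
    a=np.degrees(np.arctan2(e[1][1],e[1][0]))
    return np.array([x,y]),np.linalg.norm(e[1]),np.linalg.norm(e[0]),(a+90)%180-90
E
python3 - <<'E'
from h import *
bot.read_camera('top'); C=cam('top')
Z=dict(ref_tile=14,tile_1=8,ref_pad=6,board=12,reader=12,mug=85,jar_a=45,screen=24,brush=5,saucer=20)
for n,z in Z.items():
    for r in bot.cut_out('top',n)[:6]:
        if r['confidence']<.3: continue
        print(n,round(r['confidence'],2),r['bbox'],*fit(C,r['pixels'],z))
E
```

```text
ref_tile 0.95 [417.2, 282.2, 20.0, 35.7] [ 207.19 -374.32] 96.87906 50.375298 -3.1974869
ref_tile 0.93 [342.4, 135.1, 34.3, 15.6] [ 663.25 -163.69] 100.0288 51.148323 -84.91194
ref_tile 0.64 [364.3, 254.8, 20.0, 36.5] [ 269.08 -217.82] 102.61516 54.42412 9.260414
tile_1 0.97 [194.8, 209.1, 37.8, 27.7] [409.28 258.35] 103.55246 52.952045 74.680115
tile_1 0.75 [148.0, 210.6, 30.6, 22.0] [416.52 402.28] 102.53213 51.536957 78.51553
tile_1 0.62 [191.0, 160.9, 31.3, 21.6] [564.25 276.89] 100.62756 50.260345 -82.74565
ref_pad 0.67 [337.3, 127.7, 43.9, 31.8] [ 658.12 -164.48] 131.85979 85.35608 -84.6624
board 0.98 [401.1, 145.3, 59.1, 104.9] [ 502.4 -376.7] 299.04395 173.94852 1.7275391
reader 0.74 [477.4, 170.7, 26.8, 29.4] [ 543.81 -547.7 ] 80.57705 79.01225 -0.23332214
mug 0.63 [183.8, 106.0, 34.6, 39.9] [688.43 283.91] 111.35784 86.324104 18.016464
jar_a 0.48 [229.0, 113.9, 13.7, 21.8] [701.09 198.53] 52.498142 41.916496 28.557823
jar_a 0.46 [227.8, 242.6, 21.0, 18.3] [328.66 175.  ] 48.714584 45.63078 -87.5657
screen 0.78 [254.4, 125.5, 60.3, 14.8] [683.1   60.04] 180.59767 35.991577 87.76636
brush 0.77 [136.3, 112.9, 52.4, 36.3] [681.44 423.34] 168.41269 46.304493 -58.4045
saucer 0.94 [475.8, 171.1, 29.4, 28.8] [ 542.79 -546.31] 81.837814 79.64615 -88.50781
```

jog_arm --steps '[[[-0.26,-0.227,-0.03,0,0,-34],[-0.26,-0.227,-0.03,0,0,-34],[-0.26,-0.227,-0.03,0,0,-34],[-0.26,-0.227,-0.03,0,0,-34],[-0.26,-0.227,-0.03,0,0,-34],[-0.518,-0.454,-0.06,0,0,-68.5],[-0.518,-0.454,-0.06,0,0,-68.5],[-0.518,-0.454,-0.06,0,0,-68.5],[-0.518,-0.454,-0.06,0,0,-68.5],[-0.518,-0.454,-0.06,0,0,-68.5],[-0.518,-0.454,-0.06,0,0,-68.5],[-0.518,-0.454,-0.06,0,0,-68.5]]]'

```text
time_s: 2.2
position: [480.5, 23.4, 278.8]
tcp_rot: [-180.0, -0.0, 0.3]
wrist_force: [-1.2, -0.8, -0.1]
opening: 92.9
```

```bash
python3 - <<'E'
from h import *
s=bot.read_state(); print(s['time_s'],s['position'],s['tcp_rot'],s['q'])
im=bot.read_camera('wrist'); cv2.imwrite('pics/w1.png',im); C=cam('wrist',s)
for n,z in dict(tile_1=8,ref_tile=14,ref_pad=6,screen=24,reader=12,board=12).items():
    for r in bot.cut_out('wrist',n)[:4]:
        if r['confidence']>.3: print(n,round(r['confidence'],2),r['bbox'],*fit(C,r['pixels'],z))
E
```

```text
2.2 [480.54  23.37 278.83] [-179.98   -0.01    0.25] [ -0.27 -18.41 100.26   0.02  98.15  -0.52]
tile_1 0.97 [375.3, 0.9, 36.4, 17.6] [570.07 235.74] 49.596233 21.781475 0.29367828
tile_1 0.91 [239.8, 0.2, 47.1, 38.9] [402.04 231.63] 51.424625 46.481968 -18.115868
ref_pad 0.61 [403.6, 242.9, 52.1, 40.9] [ 685.3  -104.84] 22.844181 20.642756 -83.09517
ref_pad 0.55 [375.3, 0.0, 35.9, 22.0] [570.09 236.37] 51.64765 21.881025 0.29369354
screen 0.77 [463.4, 81.9, 32.0, 155.0] [701.78  38.12] 219.74474 18.785301 88.828094
reader 0.9 [268.6, 59.8, 100.4, 219.4] [471.83  10.37] 318.7005 135.61427 85.85947
board 0.84 [245.5, 345.0, 173.2, 27.0] [ 500.53 -307.61] 297.96494 50.40533 1.8336792
```

View pics/w1.png

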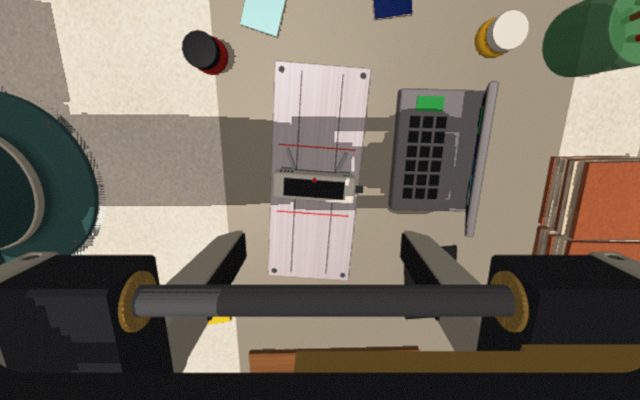

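Wrist view: the reader plate spans (270–370, 60–278), with guides on its upper (+y) side near (318,155). Red lines run (279,144)-(353,150) and (276,211)-(350,216). The console spans (390–480, 90–213), and the display is nearly edge-on from (495,82) to (470,236).

```bash
python3 - <<'E'
from h import *
s=bot.read_state(); C=cam('wrist',s); im=cv2.imread('pics/w1.png').astype(int)
b,g,r=im[...,0],im[...,1],im[...,2]
red=(r-np.maximum(g,b)>45); red[:,:270]=0; red[:,362:]=0; red[:130]=0; red[225:]=0
n,l,st,ce=cv2.connectedComponentsWithStats(red.astype(np.uint8))
for i in range(1,n):
    if st[i,4]>20:
        ys,xs=np.nonzero(l==i); P=back(C,np.c_[xs,ys],12)[:,:2]; u=np.linalg.svd(P-P.mean(0))[2][0]
        print(st[i],P.mean(0),P[[xs.argmin(),xs.argmax()]].ravel(),np.degrees(np.arctan2(u[1],u[0])))
q=[r for r in bot.cut_out('wrist','reader')]
# plate corners from picture
print('plate corners',back(C,[[275,61],[370,68],[347,279],[269,275]],12)[:,:2])
print('console near corners',back(C,[[400,89],[390,211]],24)[:,:2])
T=bot.read_camera('top'); cv2.imwrite('pics/c2.png',np.hstack([cv2.resize(T[115:175,240:330],None,fx=4.4,fy=6.6,interpolation=2),cv2.resize(im[70:245,380:505].astype(np.uint8),None,fx=3,fy=396/175,interpolation=2)]))
for c in ('top','wrist'):
    K,R,t=cam(c,s); print(c,-R.T@t)
E
```

```text
[279 144  76   7 129] [472.04  55.19] [418.09  59.2  525.86  51.89] -4.447916501623823
[276 210  73   8 175] [464.37 -44.9 ] [409.48 -41.23 519.21 -47.86] -4.5152256536870405
plate corners [[ 417.15  168.64]
 [ 544.68  159.75]
 [ 519.76 -156.86]
 [ 393.52 -149.35]]
console near corners [[583.89 131.93]
 [580.2  -37.93]]
top [ 340.77  -65.31 1442.58]
wrist [480.78  91.48 445.61]
```

View pics/c2.png

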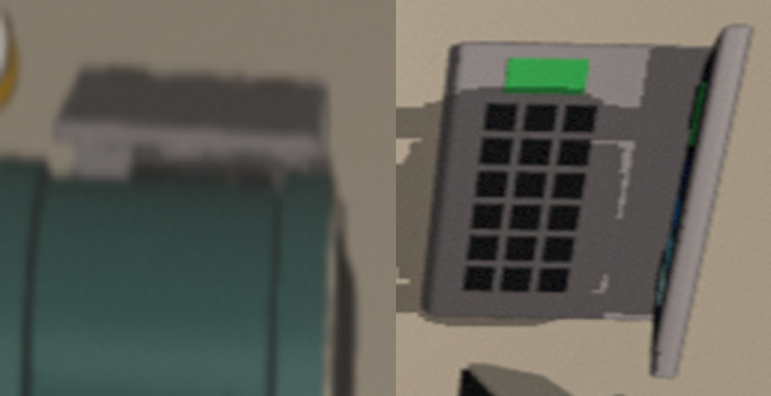

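```bash
python3 - <<'E'
from h import *
s=bot.read_state(); C=cam('wrist',s)
for uv in ([477.5,159],[487,159]):
  for z in range(90,150,5):
    p=back(C,[uv],z)[0]; d=np.hypot(p[0]-694,z-30); print(uv,z,p[:2],'r',d,'th',np.arctan2(z-30,694-p[0]))
C=cam('top')
# top crop: free edge lower border corners
for cx,cy in ((55,138),(325,155),(80,70),(325,82)):
    uv=[240+cx/4.4,115+cy/6.6]; print(uv,[back(C,[uv],z)[0][:2] for z in (30,110,130)])
E
```

```text
[477.5, 159] 90 [665.34  47.31] r 66.49305775365437 th 1.1251907848436955
[477.5, 159] 95 [662.75  47.93] r 72.1232797014092 th 1.1226103720137612
[477.5, 159] 100 [660.15  48.56] r 77.75391233413758 th 1.1204036729163285
[477.5, 159] 105 [657.56  49.18] r 83.38487245635112 th 1.118495001247249
[477.5, 159] 110 [654.96  49.81] r 89.016097919305 th 1.116827812146144
[477.5, 159] 115 [652.37  50.43] r 94.64754136223931 th 1.1153590118567704
[477.5, 159] 120 [649.77  51.06] r 100.27916606142298 th 1.1140551831000056
[477.5, 159] 125 [647.18  51.68] r 105.91094310293086 th 1.1128900138027773
[477.5, 159] 130 [644.59  52.31] r 111.5428494115612 th 1.1118425042493367
[477.5, 159] 135 [641.99  52.93] r 117.17486634798576 th 1.1108956909568737
[477.5, 159] 140 [639.4   53.56] r 122.80697869179338 th 1.1100357215083507
[477.5, 159] 145 [636.8   54.18] r 128.43917389202178 th 1.1092511726821828
[487, 159] 90 [676.67  47.29] r 62.45167581743977 th 1.289667375251926
[487, 159] 95 [673.92  47.92] r 68.03104898912687 th 1.2711674359689997
[487, 159] 100 [671.17  48.54] r 73.63017283459008 th 1.255
[... 418 characters left out ...]
7994446609 th 1.195844611557162
[487, 159] 135 [651.89  52.92] r 113.12969076904905 th 1.189379866425151
[487, 159] 140 [649.14  53.54] r 118.79747870254317 th 1.183531757592419
[487, 159] 145 [646.38  54.17] r 124.46895946218062 th 1.178216423625852
[252.5, 135.9090909090909] [array([667.84, 148.09]), array([649.32, 136.  ]), array([644.69, 132.98])]
[313.8636363636364, 138.4848484848485] [array([664.63, -33.48]), array([646.29, -35.28]), array([641.7 , -35.73])]
[258.1818181818182, 125.60606060606061] [array([699.32, 132.51]), array([679.01, 121.31]), array([673.94, 118.51])]
[313.8636363636364, 127.42424242424242] [array([697.89, -32.53]), array([677.67, -34.38]), array([672.61, -34.85])]
```

Display at about 1.11 rad, hinge ≈ (694, 45, 30). Reader spot ≈ (468.4, 5.3), yaw −4.4°.

jog_arm --steps '[[[0.06,-0.023,0.04,0,0,0],[0.11,-0.023,0.07,0,0,0],[0.11,-0.023,0.07,0,0,0],[0.11,-0.023,0.07,0,0,0],[0.11,-0.023,0.07,0,0,0],[0.11,-0.023,0.07,0,0,0],[0.11,-0.023,0.07,0,0,0],[0.11,-0.023,0.07,0,0,0]]]' --gripper 0

```text
time_s: 3.65
position: [589.7, 42.0, 209.2]
tcp_rot: [180.0, -0.0, -0.1]
wrist_force: [0.4, -0.2, 0.4]
opening: 17.5
```

jog_arm --steps '[[[0.0,-0.004,0.05,0,0,0],[0.0,-0.004,0.091,0,0,0],[0.015,-0.004,0.091,0,0,0],[0.03,-0.004,0.091,0,0,0],[0.041,-0.004,0.088,0,0,0],[0.051,-0.004,0.085,0,0,0],[0.06,-0.004,0.082,0,0,0],[0.068,-0.004,0.08,0,0,0],[0.077,-0.004,0.079,0,0,0],[0.085,-0.004,0.079,0,0,0],[0.093,-0.004,0.079,0,0,0],[0.098,-0.004,0.08,0,0,0]]]'

```text
time_s: 5.15
position: [688.3, 45.8, 129.1]
tcp_rot: [180.0, -0.0, -0.1]
wrist_force: [-2.6, -1.5, 1.8]
opening: 0.2
```

```bash
python3 - <<'E'
from h import *
s=bot.read_state(); print(s['position'],s['wrist_force'],s['time_s'])
a=bot.read_camera('scene'); b=bot.read_camera('wrist')
cv2.imwrite('pics/c3.png',np.vstack([cv2.resize(a[180:300,240:440],None,fx=3,fy=3,interpolation=2)[:, :],cv2.resize(b[0:240,120:520],(600,240))]))
E
```

```text
[688.3   45.76 129.07] [-2.63 -1.53  1.83] 5.15
```

View pics/c3.png

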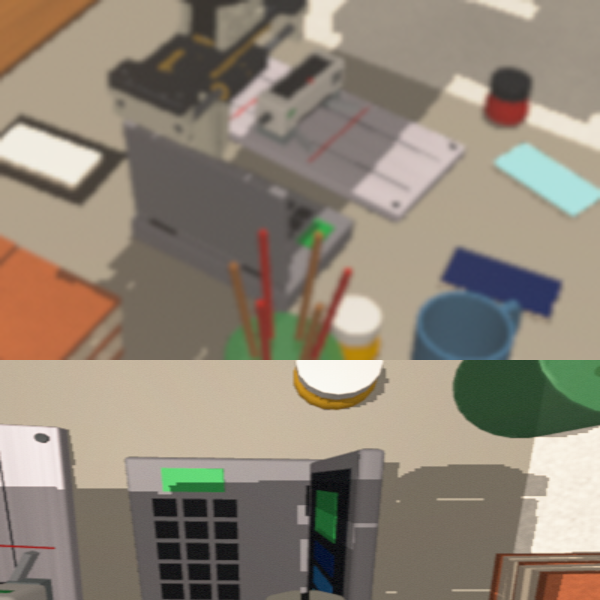

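```bash
python3 - <<'E'
from h import *
s=bot.read_state(); C=cam('wrist',s); K,R,t=C; o=-R.T@t
for uv in ([361.3,91],[374.5,89],[367,95]):
    d=back(C,[uv],0)[0]-o; k=(126.6-o[1])/d[1]; p=o+d*k; print(p,'r',np.hypot(p[0]-695.8,p[2]-30),'th',np.arctan2(p[2]-30,695.8-p[0]))
E
```

```text
[700.37 126.6  204.17] r 174.23156406733298 th 1.5970460459592677
[703.25 126.6  209.77] r 179.92208147864028 th 1.612221339679042
[704.04 126.6  190.19] r 160.4038560220038 th 1.6221874673352845
```

```bash
python3 - <<'E'
from h import *
s=bot.read_state(); C=cam('wrist',s)
for uv in ([361.3,91],[374.5,89]):
    for z in (140,144): p=back(C,[uv],z)[0]; print(uv,p,'r',np.hypot(p[0]-695.8,z-30),'th',np.arctan2(z-30,695.8-p[0]))
# console near top corner & LCD check: console +y near corner seen at crop (126,459)
print(back(C,[[120+126/1.5,99]],24))
im=cv2.imread('pics/c3.png')
r=bot.cut_out('wrist','screen'); print([(x['confidence'],x['bbox']) for x in r])
E
```

```text
[361.3, 91] [708.26 132.4  140.  ] r 110.7031456719572 th 1.6835648290434793
[361.3, 91] [707.77 132.04 144.  ] r 114.62627736625804 th 1.6753776653654435
[374.5, 89] [714.72 133.32 140.  ] r 111.61523066168759 th 1.7411281031232946
[374.5, 89] [714.06 132.94 144.  ] r 115.45350222771741 th 1.7296422150390305
[[586.67 136.57  24.  ]]
[(0.65, [323.5, 90.1, 50.2, 162.9])]
```

jog_arm --steps '[[[0.004,0,0.0,0,0,0],[0.008,0,0.001,0,0,0],[0.012,0,0.002,0,0,0],[0.012,0,0.002,0,0,0],[-0.05,0,-0.06,0,0,0],[-0.1,0,-0.12,0,0,0],[-0.14,0,-0.15,0,0,0],[-0.18,0,-0.15,0,0,0],[-0.2,0,-0.15,0,0,0],[-0.2,0,-0.15,0,0,0]]]' --gripper 90

```text
time_s: 6.55
position: [487.4, 46.3, 279.9]
tcp_rot: [-180.0, -0.2, -0.1]
wrist_force: [0.2, -0.3, 1.0]
opening: 83.4
```

```bash
python3 - <<'E'
from h import *
s=bot.read_state(); print(s['position'],s['tcp_rot'],s['time_s'],s['opening'])
b=bot.read_camera('wrist'); a=bot.read_camera('scene')
cv2.imwrite('pics/c4.png',np.hstack([cv2.resize(b[40:290,380:580],None,fx=2,fy=2,interpolation=2),cv2.resize(a[195:295,270:370],(400,500),interpolation=2)]))
E
```

```text
[487.43  46.25 279.94] [-179.99   -0.23   -0.1 ] 6.55 83.37229991648603
```

View pics/c4.png

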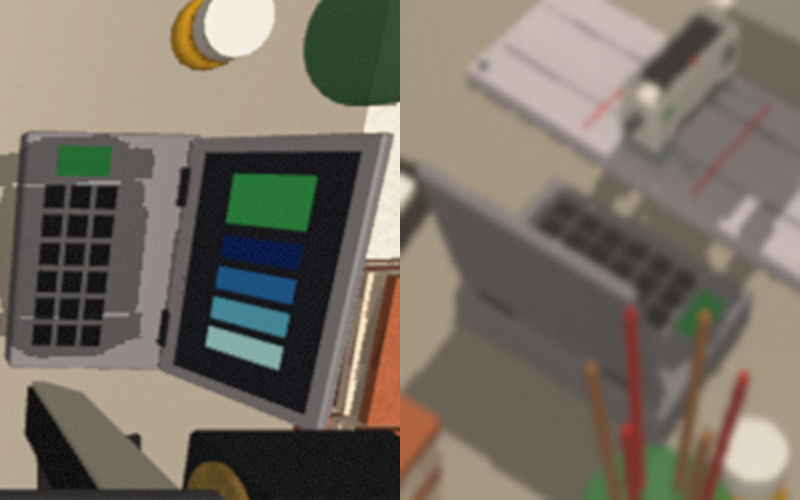

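```bash
python3 - <<'E'
from h import *
s=bot.read_state(); C=cam('wrist',s)
n=back(C,[[391.5,107.5],[384.5,222]],24); print('near',n)
h=n.mean(0)[:2]+[112,-2.4]; print('hinge',h)
print('hinge line px z30',back(C,[[476.5,110],[461,224]],30))
for off,u in (('front',[[569.5,108.5],[532,247]]),('back',[[576,107],[540,252]])):
  for z in (136,140,143):
    p=back(C,u,z); m=p.mean(0); dx=h[0]-m[0]; print(off,z,m[:2],np.linalg.norm(p[0]-p[1]),'r',np.hypot(dx,z-30),'th',np.arctan2(z-30,dx))
E
```

```text
near [[582.99 135.8   24.  ]
 [582.07 -27.79  24.  ]]
hinge [694.53  51.6 ]
hinge line px z30 [[695.58 132.2   30.  ]
 [694.06 -29.08  30.  ]]
front 136 [730.31  55.55] 149.39221121588469 r 111.87467781597076 th 1.8963031795699432
front 140 [727.19  56.36] 147.46262367326318 r 114.74694334110549 th 1.8594387303100395
front 143 [724.86  56.97] 146.01543301629712 r 116.99902565308176 th 1.833004250078461
back 136 [738.48  53.18] 156.717065201504 r 114.74965655818741 th 1.9638336468961972
back 140 [735.26  54.03] 154.69286799424785 r 117.29834999494734 th 1.9254131681945081
back 143 [732.84  54.67] 153.1747200888057 r 119.31918348301613 th 1.8977046131025364
```

Display ≈ 1.85 rad (106°). The panel now stands past upright, its screen side is visible, and nothing else has moved. Next, the reference tile.

jog_arm --steps '[[[0.1,0.14,0.0,0,0,-2],[0.1,0.14,0.0,0,0,-2],[0.176,0.24,0.04,0,0,-5],[0.176,0.24,0.06,0,0,-5],[0.176,0.24,0.06,0,0,-5],[0.176,0.24,0.06,0,0,-5],[0.176,0.24,0.06,0,0,-5],[0.176,0.24,0.06,0,0,-5]]]' --gripper 100 --squeeze 20

```text
time_s: 7.65
position: [664.3, -193.4, 220.0]
tcp_rot: [180.0, -0.2, 4.9]
wrist_force: [-0.3, 0.1, 0.4]
opening: 92.9
```

```bash
cat >> h.py <<'E'
def look(names,c='wrist',save=None,th=.3):
    s=bot.read_state(); im=bot.read_camera(c); C=cam(c,s)
    print(round(s['time_s'],2),s['position'],s['tcp_rot'],'open',round(s['opening'],1),'F',s['wrist_force'])
    if save: cv2.imwrite(f'pics/{save}.png',im)
    for n,z in names.items():
        for r in bot.cut_out(c,n)[:6]:
            if r['confidence']>th:
                m=r['pixels']; b,g,rr=np.median(im[m],axis=0)
                print(n,round(r['confidence'],2),np.round(r['bbox']),'bgr',int(b),int(g),int(rr),*fit(C,m,z))
    return s,im,C
E
python3 - <<'E'
from h import *
s,im,C=look(dict(ref_tile=14,ref_pad=6,board=12),save='w5')
E
```

```text
7.65 [ 664.26 -193.42  219.96] [179.97  -0.16   4.93] open 92.9 F [-0.27  0.14  0.39]
ref_tile 0.78 [  1. 147.  61.  48.] bgr 50 222 246 [ 291.2  -214.89] 83.16548 49.602936 10.432388
ref_tile 0.63 [304. 113.  42.  83.] bgr 162 175 184 [ 664.09 -163.82] 100.47374 51.318222 -83.98064
ref_pad 0.86 [286.  99.  69. 104.] bgr 24 26 27 [ 658.95 -162.76] 128.81651 84.67199 -84.82537
board 0.94 [ 84. 236. 224. 118.] bgr 60 106 166 [ 576.24 -432.92] 164.35793 60.080807 2.8092499
```

jog_arm --steps '[[[0.0022,-0.0295,0.06,0,0,-0.4],[0.0022,-0.0295,0.12,0,0,-0.4],[0.0022,-0.0295,0.18,0,0,-0.4],[0.0022,-0.0295,0.2,0,0,-0.4],[0.0022,-0.0295,0.211,0,0,-0.4],[0.0022,-0.0295,0.211,0,0,-0.4]]]'

```text
time_s: 8.6
position: [665.1, -164.3, 10.5]
tcp_rot: [179.9, -0.2, 5.3]
wrist_force: [-0.4, 0.5, 0.3]
opening: 93.1
```

jog_arm --steps '[[[0,0,0,0,0,0],[0,0,0,0,0,0],[0,0,0,0,0,0],[0,0,0,0,0,0],[0,0,0,0,0,0],[0,0,0,0,0,0],[0,0,0,0,0,0],[0,0,-0.03,0,0,0],[0,0,-0.08,0,0,0],[0,0,-0.12,0,0,0],[0,0,-0.12,0,0,0]]]' --gripper 0 --squeeze 25

```text
time_s: 9.98
position: [665.9, -164.6, 134.4]
tcp_rot: [179.8, -0.5, 5.3]
wrist_force: [-0.6, 0.9, -1.7]
opening: 49.5
```

```bash
python3 - <<'E'
from h import *
s,im,C=look({},save='w6')
# infeed target
y=np.radians(-4.4); ex=np.array([np.cos(y),np.sin(y)]); ey=np.array([-np.sin(y),np.cos(y)])
for k in (105,125,110,60,57.5,-34,-36,-110): print(k,np.array([468.4,5.3])+k*ey)
E
```

```text
9.97 [ 665.86 -164.58  134.39] [179.82  -0.54   5.32] open 49.5 F [-0.58  0.89 -1.72]
105 [476.46 109.99]
125 [477.99 129.93]
110 [476.84 114.98]
60 [473.    65.12]
57.5 [472.81  62.63]
-34 [465.79 -28.6 ]
-36 [465.64 -30.59]
-110 [ 459.96 -104.38]
```

View pics/w6.png

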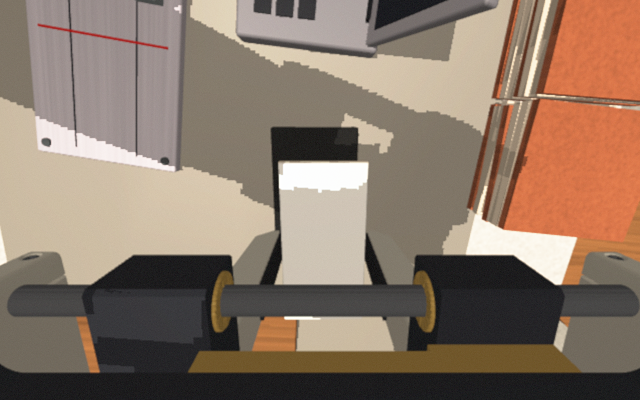

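The tile is held squarely and level: its top end is at (283–366,163) between the fingers at opening 49.5. The pad below is now empty.

```bash
cat >> h.py <<'E'
def rel(*wps):
    s=bot.read_state(); R0=Rn.from_euler('xyz',s['tcp_rot'],degrees=True); print('t',round(s['time_s'],2),s['position'])
    for x,y,z,w in wps:
        d=R0.inv().apply(np.array([x,y,z])-s['position'])/1000
        rv=(R0.inv()*Rn.from_euler('xyz',[180,0,w],degrees=True)).as_rotvec(degrees=True)
        print([x,y,z,w],'->',[round(float(v),4) for v in d],[round(float(v),1) for v in rv])
S0=np.array([468.4,5.3]); YR=-4.4
def rp(a,b):  # reader-frame point a(x),b(y) to world
    y=np.radians(YR); return S0+a*np.array([np.cos(y),np.sin(y)])+b*np.array([-np.sin(y),np.cos(y)])
E
python3 -c "
from h import *
rel((570,-30,170,0),(476.5,110,160,-4.4),(476.5,110,30,-4.4))"
```

```text
t 10.03 [ 665.02 -164.36  131.75]
[570, -30, 170, 0] -> [-0.0819, -0.1425, -0.0391] [0.1, -0.4, 5.3]
[476.5, 110, 160, -4.4] -> [-0.1621, -0.2906, -0.0299] [0.1, -0.4, 9.7]
[476.5, 110, 30, -4.4] -> [-0.1629, -0.2909, 0.1001] [0.1, -0.4, 9.7]
```

jog_arm --steps '[[[-0.03,-0.045,-0.039,0,-0.4,2],[-0.06,-0.095,-0.039,0,-0.4,4],[-0.082,-0.1425,-0.039,0.1,-0.4,5.3],[-0.11,-0.19,-0.035,0.1,-0.4,7],[-0.14,-0.24,-0.03,0.1,-0.4,8.5],[-0.162,-0.2908,-0.03,0.1,-0.4,9.7],[-0.162,-0.2908,0.01,0.1,-0.4,9.7],[-0.163,-0.2909,0.06,0.1,-0.4,9.7],[-0.163,-0.2909,0.1,0.1,-0.4,9.7],[-0.163,-0.2909,0.1,0.1,-0.4,9.7],[-0.163,-0.2909,0.1,0.1,-0.4,9.7]]]'

```text
time_s: 11.4
position: [476.8, 110.1, 31.1]
tcp_rot: [-180.0, -0.0, -4.4]
wrist_force: [0.2, 0.1, -0.6]
opening: 49.3
```

```bash
python3 - <<'E'
from h import *
s,im,C=look({},save='w7'); rel((476.5,110,16,-4.4))
# tile end / red line in view: check lateral alignment
Image=im
E
```

```text
11.4 [476.81 110.07  31.13] [-179.98   -0.     -4.38] open 49.3 F [ 0.17  0.12 -0.56]
t 11.45 [477.2  110.12  31.69]
[476.5, 110, 16, -4.4] -> [-0.0007, 0.0002, 0.0157] [-0.0, -0.1, 0.0]
```

View pics/w7.png

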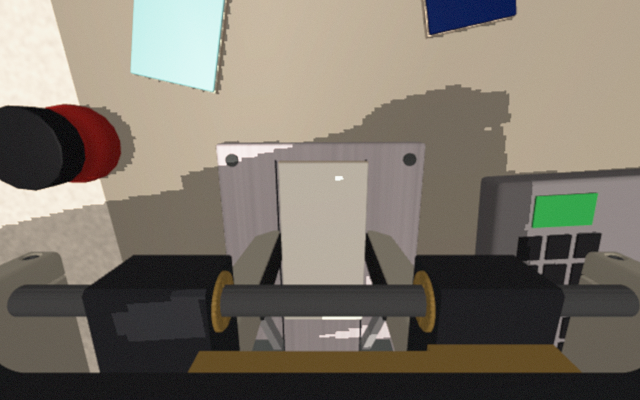

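The tile is centred over the infeed: tile x 279–367, plate x 218–424, with both guides symmetric below it.

jog_arm --steps '[[[0,0,0.008,0,0,0],[0,0,0.0145,0,0,0],[0,0,0.0155,0,0,0],[0,0,0.0155,0,0,0],[0,0,0.0155,0,0,0]]]'

```text
time_s: 12.08
position: [477.4, 110.1, 16.5]
tcp_rot: [-180.0, -0.1, -4.4]
wrist_force: [-2.9, 0.4, 5.9]
opening: 49.3
```

jog_arm --steps '[[[0,0,0,0,0,0],[0,0,0,0,0,0],[0,0,0,0,0,0],[0,0,0,0,0,0],[0,0,-0.04,0,0,0],[0,0,-0.08,0,0,0]]]' --gripper 80

```text
time_s: 12.82
position: [476.9, 110.1, 97.2]
tcp_rot: [-180.0, -0.0, -4.4]
wrist_force: [0.0, -0.4, -0.2]
opening: 74.1
```

```bash
python3 - <<'E'
from h import *
s=bot.read_state(); print(s['opening'],s['tcp_rot'])
rel((*rp(0,180),70,-4.4),(*rp(0,180),15,-4.4),(*rp(0,64),15,-4.4))
E
```

```text
74.12604533811042 [-179.97   -0.04   -4.38]
t 12.82 [476.9  110.06  97.23]
[np.float64(482.20942506282734), np.float64(184.76949540084564), 70, -4.4] -> [-0.0004, -0.0749, 0.0273] [-0.0, -0.0, 0.0]
[np.float64(482.20942506282734), np.float64(184.76949540084564), 15, -4.4] -> [-0.0005, -0.0749, 0.0823] [-0.0, -0.0, 0.0]
[np.float64(473.3100178001164), np.float64(69.1113761425229), 15, -4.4] -> [-0.0005, 0.0411, 0.0822] [-0.0, -0.0, 0.0]
```

jog_arm --steps '[[[0,-0.045,0.0,0,0,0],[0,-0.075,0.02,0,0,0],[0,-0.075,0.027,0,0,0],[0,-0.075,0.027,0,0,0],[0,-0.075,0.027,0,0,0],[0,-0.075,0.027,0,0,0],[0,-0.075,0.05,0,0,0],[0,-0.075,0.078,0,0,0],[0,-0.075,0.082,0,0,0],[0,-0.075,0.082,0,0,0]]]' --gripper 0

```text
time_s: 14.08
position: [483.0, 184.8, 16.1]
tcp_rot: [-180.0, -0.1, -4.4]
wrist_force: [-0.5, 0.6, -0.2]
opening: 0.3
```

```bash
python3 - <<'E'
from h import *
rel((*rp(0,180),15,-4.4),(*rp(0,64),15,-4.4)); print(bot.read_state()['opening'])
E
```

```text
t 14.07 [483.04 184.77  16.05]
[np.float64(482.20942506282734), np.float64(184.76949540084564), 15, -4.4] -> [-0.0008, 0.0001, 0.0011] [-0.0, -0.1, -0.0]
[np.float64(473.3100178001164), np.float64(69.1113761425229), 15, -4.4] -> [-0.0008, 0.1161, 0.001] [-0.0, -0.1, -0.0]
0.25303312525947247
```

jog_arm --steps '[[[-0.0005,0.015,0.001,0,0,0],[-0.0007,0.026,0.001,0,0,0],[-0.0007,0.037,0.001,0,0,0],[-0.0008,0.048,0.001,0,0,0],[-0.0008,0.059,0.001,0,0,0],[-0.0008,0.07,0.001,0,0,0],[-0.0008,0.08,0.001,0,0,0],[-0.0008,0.09,0.001,0,0,0],[-0.0008,0.1,0.001,0,0,0],[-0.0008,0.108,0.001,0,0,0],[-0.0008,0.114,0.001,0,0,0],[-0.0008,0.116,0.001,0,0,0]]]'

```text
time_s: 15.58
position: [473.3, 68.9, 15.0]
tcp_rot: [-180.0, -0.1, -4.4]
wrist_force: [0.4, 1.2, -0.2]
opening: 0.3
```

jog_arm --steps '[[[0,-0.005,0,0,0,0],[0,-0.02,-0.05,0,0,0],[0,-0.06,-0.1,0,0,0],[0,-0.06,-0.16,0,0,0],[0,-0.06,-0.2,0,0,0],[0,-0.06,-0.2,0,0,0]]]'

```text
time_s: 16.32
position: [478.6, 129.4, 218.3]
tcp_rot: [-179.9, -0.3, -4.4]
wrist_force: [0.1, 0.3, -1.1]
opening: 0.4
```

```bash
python3 - <<'E'
from h import *
s,im,C=look(dict(ref_tile=20),save='w8')
cv2.imwrite('pics/c8.png',cv2.resize(im[60:360,170:470],(780,600),interpolation=2) if 0 else cv2.resize(im[60:300,180:420],(600,600),interpolation=2))
print(proj(C,[(*rp(0,b),20) for b in (50,-50,0)]))
E
```

```text
16.32 [478.61 129.36 218.3 ] [-179.88   -0.33   -4.38] open 0.4 F [ 0.09  0.26 -1.08]
ref_tile 0.65 [488. 168. 138. 161.] bgr 53 61 28 [778.72  44.13] 168.45049 161.68617 -4.564316
[[320.65 237.03]
 [320.73 303.82]
 [320.69 271.49]]
```

View pics/c8.png

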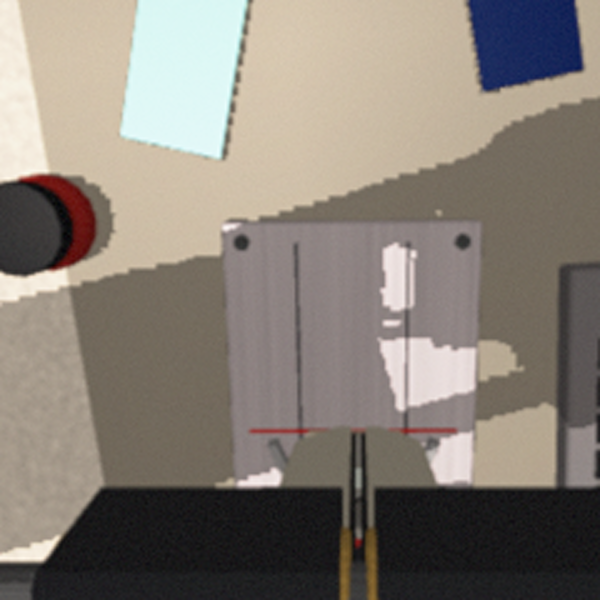

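Only the +50 red line, at row 430 of the crop, is visible. The closed fingers hide the tile, so I'm looking from the −y side.

jog_arm --steps '[[[-0.002,0.06,0,0,0,0],[-0.002,0.12,0,0,0,0],[-0.002,0.18,0,0,0,0],[-0.002,0.23,0.03,0,0,0],[-0.002,0.23,0.04,0,0,0],[-0.002,0.23,0.04,0,0,0]]]'

```text
time_s: 17.18
position: [457.5, -99.7, 172.8]
tcp_rot: [-179.9, 0.1, -4.4]
wrist_force: [0.5, 1.0, 0.1]
opening: 0.3
```

```bash
cat >> h.py <<'E'
def ends(name,mk=True):
    "measure tile under the head in the reader frame from the wrist camera"
    s=bot.read_state(); im=bot.read_camera('wrist'); C=cam('wrist',s); cv2.imwrite(f'pics/{name}.png',im)
    y=np.radians(YR); A=np.array([[np.cos(y),np.sin(y)],[-np.sin(y),np.cos(y)]])
    # rectified plate view at z=20, 3 px/mm, x -80..80, y +110..-110
    g=np.array([[a,b] for b in np.arange(110,-110,-1/3) for a in np.arange(-80,80,1/3)])
    W=S0+g@A; uv=proj(C,np.c_[W,np.full(len(W),20.)]).astype(np.float32).reshape(660,480,2)
    rec=cv2.remap(im,uv[...,0],uv[...,1],cv2.INTER_LINEAR)
    W12=proj(C,np.c_[W,np.full(len(W),12.)]).astype(np.float32).reshape(660,480,2)
    rec12=cv2.remap(im,W12[...,0],W12[...,1],cv2.INTER_LINEAR)
    for b in (50,-50):
        for q in (rec,): cv2.line(q,(0,int((110-b)*3)),(40,int((110-b)*3)),(0,255,255),1)
    both=np.hstack([rec[90:],rec12[90:]][:2]); cv2.imwrite(f'pics/{name}r.png',cv2.resize(both,(800,475)))
    rr=rec12.astype(int); red=(rr[...,2]-np.maximum(rr[...,0],rr[...,1])>40)
    for lo,hi in ((30,70),(-70,-30)):
        ys,xs=np.nonzero(red); b=110-ys/3; k=(b>lo)&(b<hi); print('red at z12',k.sum(),np.median(b[k]) if k.any() else None)
    return s,im,C
E
python3 - <<'E'
from h import *
s,im,C=ends('e1'); print(s['position'],s['tcp_rot'])
E
```

```text
red at z12 1736 55.0
red at z12 2540 -45.66666666666666
[457.46 -99.75 172.79] [-179.92    0.1    -4.43]
```

View pics/e1r.png

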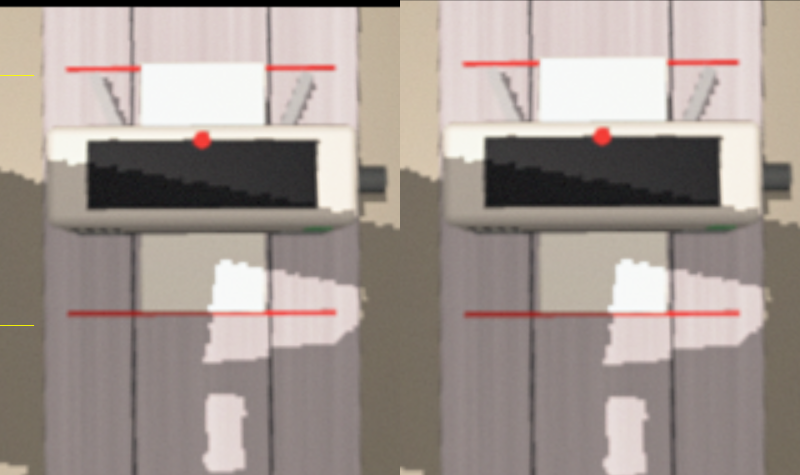

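The tile is centred: its ends lie at crop rows 63 and 311 and the red lines at 62.5 and 314, so it is within about 1 mm. It has rested for over 1 s. Next I grip it on the open −y side.

```bash
python3 - <<'E'
from h import *
C=cam('top'); im=cv2.imread('pics/top0.png').astype(int)
red=(im[...,2]-np.maximum(im[...,0],im[...,1])>25); red[:, :265]=0; red[:,330:]=0; red[:175]=0; red[232:]=0
ys,xs=np.nonzero(red); P=back(C,np.c_[xs,ys],12)[:,:2]
for k in (xs<297,xs>=297): print(k.sum(),np.median(xs[k]),P[k].mean(0))
rel((*rp(0,-33),100,-4.4),(*rp(0,-33),15.5,-4.4))
E
```

```text
64 281.0 [472.18  56.21]
58 314.0 [467.53 -39.89]
t 17.23 [457.92 -99.39 173.83]
[np.float64(465.86827207181494), np.float64(-27.602740823488364), 100, -4.4] -> [0.0025, -0.0721, 0.0739] [-0.1, 0.0, 0.0]
[np.float64(465.86827207181494), np.float64(-27.602740823488364), 15.5, -4.4] -> [0.0025, -0.072, 0.1584] [-0.1, 0.0, 0.0]
```

jog_arm --steps '[[[0.0025,-0.04,0.03,0,0,0],[0.0025,-0.072,0.06,0,0,0],[0.0025,-0.072,0.074,0,0,0],[0.0025,-0.072,0.074,0,0,0],[0.0025,-0.072,0.074,0,0,0],[0.0025,-0.072,0.074,0,0,0],[0.0025,-0.072,0.11,0,0,0],[0.0025,-0.072,0.14,0,0,0],[0.0025,-0.072,0.155,0,0,0],[0.0025,-0.072,0.158,0,0,0],[0.0025,-0.072,0.158,0,0,0]]]' --gripper 75

```text
time_s: 18.6
position: [466.4, -27.8, 16.9]
tcp_rot: [-179.9, -0.0, -4.4]
wrist_force: [-0.2, 0.3, -0.5]
opening: 69.8
```

jog_arm --steps '[[[0,0,0,0,0,0],[0,0,0,0,0,0],[0,0,0,0,0,0],[0,0,0,0,0,0],[0,0,0,0,0,0],[0,0.015,0,0,0,0],[0,0.03,0,0,0,0],[0,0.045,0,0,0,0],[0,0.06,0,0,0,0],[0,0.075,0,0,0,0],[0,0.09,-0.0,0,0,0],[0,0.095,-0.0,0,0,0]]]' --gripper 0

```text
time_s: 20.1
position: [459.5, -122.9, 17.4]
tcp_rot: [-179.9, -0.1, -4.4]
wrist_force: [-0.5, 5.0, 7.0]
opening: 49.3
```

```bash
sed -i 's/^S0=.*; YR/S0=np.array([469.0,8.3]); YR/' h.py; python3 - <<'E'
from h import *
s,im,C=look({}); rel((500,-120,60,0),(660,-160,120,5.2)); cv2.imwrite('pics/w9.png',im)
E
```

```text
20.1 [ 459.54 -122.91   17.37] [-179.91   -0.1    -4.41] open 49.3 F [-0.52  4.96  7.03]
t 20.15 [ 459.53 -123.18   17.36]
[500, -120, 60, 0] -> [0.0402, -0.0063, -0.0426] [-0.1, -0.1, -4.4]
[660, -160, 120, 5.2] -> [0.2029, 0.0212, -0.1023] [-0.1, -0.1, -9.6]
```

View pics/w9.png

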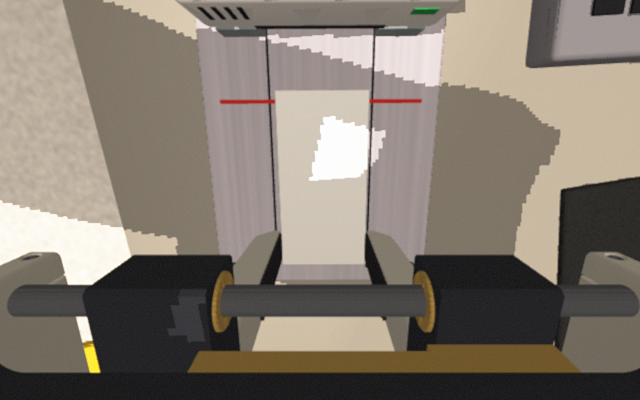

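The tile is clear of the tunnel, flat on the plate at (280–370, 90–265). I'm regripping it at its middle before lifting.

jog_arm --steps '[[[0,0,0,0,0,0],[0,0,0,0,0,0],[0,0,0,0,0,0],[0,-0.015,0,0,0,0],[0,-0.036,0,0,0,0],[0,-0.036,0,0,0,0]]]' --gripper 75

```text
time_s: 20.9
position: [462.3, -85.8, 17.4]
tcp_rot: [-179.9, -0.1, -4.3]
wrist_force: [-1.3, 0.3, -0.3]
opening: 69.8
```

jog_arm --steps '[[[0,0,0,0,0,0],[0,0,0,0,0,0],[0,0,0,0,0,0],[0,0,0,0,0,0],[0,0,0,0,0,0],[0,0,-0.02,0,0,0],[0.02,-0.0,-0.05,0,0,-2],[0.07,0.0,-0.1,0,0,-5],[0.12,0.03,-0.1,0,0,-8],[0.17,0.05,-0.1,0,0,-9.6],[0.2,0.057,-0.1,0,0,-9.6],[0.2,0.057,-0.1,0,0,-9.6]]]' --gripper 0

```text
time_s: 22.4
position: [658.3, -158.4, 116.4]
tcp_rot: [-179.9, -0.0, 5.3]
wrist_force: [-1.7, 0.6, -1.3]
opening: 49.0
```

```bash
python3 - <<'E'
from h import *
s,im,C=look({},save='w10'); rel((658.5,-163.6,30,5.2),(658.5,-163.6,11.5,5.2))
# where is the held tile's centre? mask white quad near gripper at tile height
g=cv2.cvtColor(im,cv2.COLOR_BGR2GRAY)
r=bot.cut_out('wrist','ref_tile')
for x in r[:3]: print(x['confidence'],x['bbox'])
E
```

```text
22.4 [ 658.25 -158.36  116.4 ] [-179.91   -0.04    5.27] open 49.0 F [-1.71  0.57 -1.28]
t 22.45 [ 657.28 -157.91  116.64]
[658.5, -163.6, 30, 5.2] -> [0.0006, 0.0059, 0.0866] [-0.1, -0.0, 0.1]
[658.5, -163.6, 11.5, 5.2] -> [0.0006, 0.006, 0.1051] [-0.1, -0.0, 0.1]
0.87 [277.3, 161.0, 89.8, 121.9]
```

```bash
cat >> h.py <<'E'
def heldend(row,off=5.4,u=322):
    "distance along -tool y from TCP to the held tile's far end"
    s=bot.read_state(); C=cam('wrist',s); p=back(C,[[u,row]],s['position'][2]-off+8)[0]
    return Rn.from_euler('xyz',s['tcp_rot'],degrees=True).inv().apply(p-s['position'])
E
python3 - <<'E'
from h import *
print(heldend(161)); print(heldend(163))
E
```

```text
[  0.53 -50.96  -2.52]
[  0.53 -49.85  -2.52]
```

jog_arm --steps '[[[0.0006,0.006,0.04,0,0,0],[0.0006,0.006,0.08,0,0,0],[0.0006,0.006,0.098,0,0,0],[0.0006,0.006,0.104,0,0,0],[0.0006,0.006,0.105,0,0,0],[0.0006,0.006,0.105,0,0,0]]]'

```text
time_s: 23.25
position: [658.6, -163.5, 13.5]
tcp_rot: [-179.9, -0.1, 5.3]
wrist_force: [0.1, -0.5, 0.2]
opening: 49.0
```

jog_arm --steps '[[[0,0,0,0,0,0],[0,0,0,0,0,0],[0,0,0,0,0,0],[0,0,0,0,0,0],[0,0,0,0,0,0],[0,0,-0.05,0,0,0],[0,0.01,-0.1,0,0,0],[0,0.03,-0.16,0,0,0],[0,0.03,-0.2,0,0,0],[0,0.03,-0.2,0,0,0],[0,0.03,-0.2,0,0,0]]]' --gripper 100

```text
time_s: 24.62
position: [660.7, -193.5, 212.4]
tcp_rot: [-179.9, -0.1, 5.3]
wrist_force: [-0.3, -0.0, -0.1]
opening: 92.8
```

```bash
python3 - <<'E'
from h import *
s,im,C=look(dict(ref_tile=14,ref_pad=6),save='w11')
rel((540,20,240,0),(415,215,240,-10))
E
```

```text
24.62 [ 660.68 -193.48  212.4 ] [-179.92   -0.09    5.3 ] open 92.8 F [-0.29 -0.02 -0.06]
ref_tile 0.73 [  0. 146.  60.  46.] bgr 50 222 246 [ 293.08 -214.31] 77.360916 49.02268 9.902504
ref_tile 0.58 [300. 112.  45.  83.] bgr 162 175 185 [ 659.2  -161.81] 99.4411 49.88326 -84.60429
ref_pad 0.96 [290. 102.  66. 106.] bgr 25 27 28 [ 658.88 -163.82] 129.00203 86.99279 -84.66427
t 24.77 [ 660.55 -193.33  211.74]
[540, 20, 240, 0] -> [-0.1003, -0.2236, -0.0279] [-0.1, -0.0, 5.3]
[415, 215, 240, -10] -> [-0.2067, -0.4294, -0.0276] [-0.1, -0.0, 15.3]
```

The reference tile sits on its pad (offset about 2 mm, angle difference under 0.1°). Next is tile_1.

jog_arm --steps '[[[-0.026,-0.055,-0.028,0,0,2],[-0.052,-0.11,-0.028,0,0,4],[-0.078,-0.165,-0.028,0,0,6],[-0.104,-0.22,-0.028,0,0,8],[-0.13,-0.275,-0.028,0,0,10],[-0.156,-0.33,-0.028,0,0,12],[-0.182,-0.38,-0.028,0,0,14],[-0.207,-0.43,-0.02,0,0,15.3],[-0.207,-0.43,-0.02,0,0,15.3],[-0.207,-0.43,-0.02,0,0,15.3]]]'

```text
time_s: 26.02
position: [414.6, 215.5, 232.0]
tcp_rot: [-179.9, 0.0, -9.9]
wrist_force: [0.6, 0.6, 0.2]
opening: 93.2
```

```bash
python3 - <<'E'
from h import *
s,im,C=look(dict(tile_1=8),save='w12')
rel((409,258.4,100,-15.3),(409,258.4,5,-15.3))
E
```

```text
26.02 [414.63 215.5  231.95] [-179.93    0.03   -9.94] open 93.2 F [0.61 0.62 0.19]
tile_1 0.95 [274.   0.  45.  70.] bgr 205 180 93 [414.09 388.63] 73.57826 50.87509 79.848694
tile_1 0.91 [406.  61.  52.  93.] bgr 53 22 11 [564.44 277.97] 100.26533 52.902332 -82.89705
tile_1 0.56 [289. 103.  47.  83.] bgr 225 230 188 [408.8 259.7] 99.767525 50.989986 73.444275
t 26.12 [415.15 214.84 232.2 ]
[409, 258.4, 100, -15.3] -> [-0.0136, -0.0416, 0.1323] [-0.1, 0.0, 5.2]
[409, 258.4, 5, -15.3] -> [-0.0136, -0.0415, 0.2273] [-0.1, 0.0, 5.2]
```

jog_arm --steps '[[[-0.0138,-0.0422,0.06,0,0,5.8],[-0.0138,-0.0422,0.12,0,0,5.8],[-0.0138,-0.0422,0.18,0,0,5.8],[-0.0138,-0.0422,0.215,0,0,5.8],[-0.0138,-0.0422,0.2265,0,0,5.8],[-0.0138,-0.0422,0.229,0,0,5.8],[-0.0138,-0.0422,0.229,0,0,5.8]]]'

```text
time_s: 27.0
position: [410.0, 259.4, 4.9]
tcp_rot: [-179.8, -0.1, -15.9]
wrist_force: [-0.4, 0.9, 0.0]
opening: 93.0
```

jog_arm --steps '[[[0,0,0,0,0,0],[0,0,0,0,0,0],[0,0,0,0,0,0],[0,0,0,0,0,0],[0,0,0,0,0,0],[0,0,0,0,0,0],[0,0,0,0,0,0],[0,0,-0.03,0,0,0],[0,0,-0.07,0,0,0],[0,0,-0.07,0,0,0]]]' --gripper 0 --squeeze 25

```text
time_s: 28.25
position: [411.1, 259.8, 77.7]
tcp_rot: [-179.6, -0.3, -15.9]
wrist_force: [0.3, -0.2, -2.0]
opening: 49.5
```

```bash
cat >> h.py <<'E'
def held():
    s=bot.read_state(); im=bot.read_camera('wrist'); C=cam('wrist',s)
    for r in bot.cut_out('wrist','tile_1')[:5]:
        b=r['bbox']; m=r['pixels']
        if b[0]<330<b[0]+b[2] and b[1]+b[3]>240:
            print('held',round(r['confidence'],2),np.round(b),np.median(im[m],axis=0)); print('far end tool',heldend(np.nonzero(m[:,322])[0].min()))
E
python3 - <<'E'
from h import *
print(bot.read_state()['opening']); held()
rel((*rp(0,108),60,YR),(*rp(0,108),30,YR),(*rp(0,108),16.5,YR))
E
```

```text
49.49672684420031
held 0.92 [282. 161.  87. 163.] [150. 154. 119.]
far end tool [  0.3  -50.19  -2.45]
t 28.35 [409.73 259.12  74.5 ]
[np.float64(477.2856550376964), np.float64(115.98169724050739), 60, -4.4] -> [0.1041, 0.1192, 0.0143] [-0.2, -0.1, -11.5]
[np.float64(477.2856550376964), np.float64(115.98169724050739), 30, -4.4] -> [0.1041, 0.1193, 0.0443] [-0.2, -0.1, -11.5]
[np.float64(477.2856550376964), np.float64(115.98169724050739), 16.5, -4.4] -> [0.1041, 0.1194, 0.0578] [-0.2, -0.1, -11.5]
```

jog_arm --steps '[[[0.03,0.03,-0.01,-0.2,-0.1,-3],[0.065,0.065,-0.01,-0.2,-0.1,-7],[0.09,0.1,0,-0.2,-0.1,-10],[0.1045,0.1193,0.014,-0.2,-0.1,-11.5],[0.1045,0.1193,0.03,-0.2,-0.1,-11.5],[0.1045,0.1193,0.044,-0.2,-0.1,-11.5],[0.1045,0.1193,0.05,-0.2,-0.1,-11.5],[0.1045,0.1194,0.055,-0.2,-0.1,-11.5],[0.1045,0.1194,0.0575,-0.2,-0.1,-11.5],[0.1045,0.1194,0.0575,-0.2,-0.1,-11.5],[0.1045,0.1194,0.0575,-0.2,-0.1,-11.5]]]'

```text
time_s: 29.72
position: [477.8, 115.9, 17.0]
tcp_rot: [180.0, -0.0, -4.4]
wrist_force: [0.3, 0.5, -0.6]
opening: 49.1
```

```bash
python3 - <<'E'
from h import *
s=bot.read_state(); print(s['opening'],s['wrist_force'],s['tcp_rot']); held()
rel((*rp(0,105),60,YR),(*rp(0,180),70,YR))
E
```

```text
49.10691480515979 [ 0.35  0.5  -0.59] [179.97  -0.01  -4.38]
held 0.74 [278. 159.  93. 164.] [166. 171. 132.]
far end tool [  0.44 -50.03  -2.63]
held 0.39 [209. 150. 222. 202.] [141. 142. 154.]
far end tool [  0.44 -54.97  -2.63]
t 29.82 [477.81 115.87  16.98]
[np.float64(477.055497953316), np.float64(112.99053898382662), 60, -4.4] -> [-0.0005, 0.003, -0.043] [0.0, -0.0, 0.0]
[np.float64(482.80942506282736), np.float64(187.76949540084564), 70, -4.4] -> [-0.0005, -0.072, -0.0531] [0.0, -0.0, 0.0]
```

jog_arm --steps '[[[0,0,0,0,0,0],[0,0,0,0,0,0],[0,0,0,0,0,0],[0,0,0,0,0,0],[0,0,-0.03,0,0,0],[0,-0.02,-0.055,0,0,0],[0,-0.072,-0.055,0,0,0],[0,-0.074,-0.055,0,0,0]]]' --gripper 75

```text
time_s: 30.82
position: [483.5, 191.8, 72.2]
tcp_rot: [180.0, -0.0, -4.3]
wrist_force: [0.2, -0.0, 0.8]
opening: 69.8
```

jog_arm --steps '[[[0,0,0,0,0,0],[0,0,0,0,0,0],[0,0,0,0,0,0],[0,0,0,0,0,0],[0,0,0,0,0,0],[0,0,0,0,0,0],[0,0,0.02,0,0,0],[0,0,0.045,0,0,0],[0,0,0.055,0,0,0],[0,0,0.056,0,0,0],[0,0,0.056,0,0,0]]]' --gripper 0

```text
time_s: 32.2
position: [483.8, 192.0, 16.7]
tcp_rot: [-180.0, -0.1, -4.2]
wrist_force: [0.1, -0.4, 0.4]
opening: 0.8
```

```bash
python3 - <<'E'
from h import *
print(bot.read_state()['opening']);rel((473.4,68.9,15,YR))
E
```

```text
0.8163415259978878
t 32.2 [483.82 191.98  16.68]
[473.4, 68.9, 15, -4.4] -> [-0.0013, 0.1235, 0.0016] [-0.0, -0.1, 0.2]
```

jog_arm --steps '[[[-0.001,0.018,0.0015,0,0,0.1],[-0.0013,0.032,0.0015,0,0,0.2],[-0.0013,0.044,0.0015,0,0,0.2],[-0.0013,0.056,0.0015,0,0,0.2],[-0.0013,0.068,0.0015,0,0,0.2],[-0.0013,0.079,0.0015,0,0,0.2],[-0.0013,0.089,0.0015,0,0,0.2],[-0.0013,0.099,0.0015,0,0,0.2],[-0.0013,0.109,0.0015,0,0,0.2],[-0.0013,0.117,0.0015,0,0,0.2],[-0.0013,0.122,0.0015,0,0,0.2],[-0.0013,0.1235,0.0015,0,0,0.2]]]'

```text
time_s: 33.7
position: [473.4, 68.6, 15.1]
tcp_rot: [-180.0, -0.1, -4.5]
wrist_force: [-0.1, 1.4, 1.0]
opening: 0.4
```

jog_arm --steps '[[[0,-0.006,0,0,0,0],[0,-0.01,-0.05,0,0,0],[0,-0.01,-0.11,0,0,0],[0,0.05,-0.15,0,0,0],[0,0.11,-0.158,0,0,0],[0,0.17,-0.158,0,0,0],[0,0.17,-0.158,0,0,0],[0,0.17,-0.158,0,0,0]]]' --gripper 75

```text
time_s: 34.7
position: [460.1, -100.5, 172.9]
tcp_rot: [-180.0, -0.0, -4.5]
wrist_force: [-0.8, 0.3, -0.1]
opening: 69.2
```

```bash
cat >> h.py <<'E'
def ends2(name,thr=None):
    "tile ends vs red lines, along the reader axis, from rectified views"
    s,im,C=ends(name); print(round(s['time_s'],2),s['position'],s['tcp_rot'])
    y=np.radians(YR); A=np.array([[np.cos(y),np.sin(y)],[-np.sin(y),np.cos(y)]])
    best=None
    for r in bot.cut_out('wrist','tile_1'):
        P=back(C,np.argwhere(r['pixels'])[:,::-1],20)[:,:2]; L=(P-S0)@A.T
        print(round(r['confidence'],2),'x',np.percentile(L[:,0],[1,99]),'y',np.percentile(L[:,1],[.5,99.5]),np.median(im[r['pixels']],axis=0))
E
python3 - <<'E'
from h import *
ends2('e2'); rel((*rp(0,-36),100,YR),(*rp(0,-36),15.5,YR))
E
```

```text
red at z12 1636 52.0
red at z12 2545 -48.66666666666666
34.7 [ 460.05 -100.52  172.9 ] [-179.96   -0.03   -4.5 ]
0.75 x [-23.1  25.1] y [-46.91  51.37] [239. 242. 205.]
t 34.8 [460.18 -99.61 172.88]
[np.float64(466.2381149874345), np.float64(-27.593899080169127), 100, -4.4] -> [0.0005, -0.0722, 0.0729] [-0.0, -0.0, 0.0]
[np.float64(466.2381149874345), np.float64(-27.593899080169127), 15.5, -4.4] -> [0.0004, -0.0722, 0.1574] [-0.0, -0.0, 0.0]
```

View pics/e2r.png

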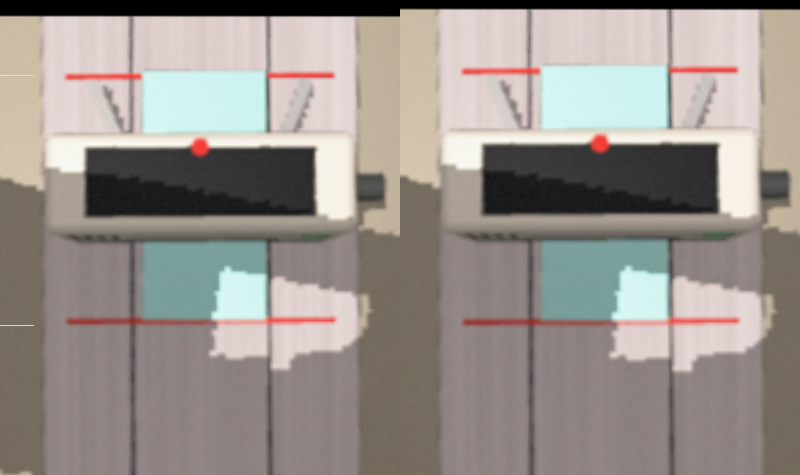

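Tile_1 is centred (tile middle 2.2, line middle 1.7, both in my frame). I'm pulling it out on the open side as before.

jog_arm --steps '[[[0.0004,-0.04,0.03,0,0,0],[0.0004,-0.072,0.07,0,0,0],[0.0004,-0.072,0.11,0,0,0],[0.0004,-0.072,0.145,0,0,0],[0.0004,-0.072,0.157,0,0,0],[0.0004,-0.072,0.157,0,0,0],[0.0004,-0.072,0.157,0,0,0]]]'

```text
time_s: 35.67
position: [467.0, -27.6, 17.4]
tcp_rot: [-180.0, -0.1, -4.4]
wrist_force: [0.8, -0.3, -0.8]
opening: 69.7
```

jog_arm --steps '[[[0,0,0,0,0,0],[0,0,0,0,0,0],[0,0,0,0,0,0],[0,0,0,0,0,0],[0,0,0,0,0,0],[0,0.015,0,0,0,0],[0,0.03,0,0,0,0],[0,0.045,0,0,0,0],[0,0.06,0,0,0,0],[0,0.075,0,0,0,0],[0,0.09,0,0,0,0],[0,0.095,0,0,0,0]]]' --gripper 0

```text
time_s: 37.17
position: [460.1, -122.8, 17.9]
tcp_rot: [-179.9, -0.2, -4.4]
wrist_force: [0.6, 5.1, 6.5]
opening: 48.9
```

jog_arm --steps '[[[0,0,0,0,0,0],[0,0,0,0,0,0],[0,0,0,0,0,0],[0,-0.015,0,0,0,0],[0,-0.036,0,0,0,0],[0,-0.036,0,0,0,0]]]' --gripper 75

```text
time_s: 37.92
position: [462.9, -85.4, 17.9]
tcp_rot: [-179.9, -0.2, -4.3]
wrist_force: [-0.1, -1.3, -0.6]
opening: 70.0
```

jog_arm --steps '[[[0,0,0,0,0,0],[0,0,0,0,0,0],[0,0,0,0,0,0],[0,0,0,0,0,0],[0,0,0,0,0,0],[0,0,-0.02,0,0,0],[0,0,-0.06,0,0,0],[0,0,-0.07,0,0,0]]]' --gripper 0

```text
time_s: 38.92
position: [463.6, -85.7, 90.1]
tcp_rot: [-180.0, -0.4, -4.3]
wrist_force: [-0.0, -0.4, -1.0]
opening: 49.1
```

```bash
python3 - <<'E'
from h import *
s=bot.read_state(); print(s['opening']); held()
# board: centre from top (502.4,-376.7), yaw 1.7; slots
b=np.array([502.4,-376.7]); a=np.radians(1.7); ex=np.array([np.cos(a),np.sin(a)])
for k in (-95,0,95): print(k,b+k*ex)
p=b-95*ex; rel((p[0],p[1],90,1.7),(p[0],p[1],30,1.7),(p[0],p[1],17,1.7))
E
```

```text
49.11583321478478
held 0.78 [281. 160.  85. 128.] [151. 156. 120.]
far end tool [  0.45 -51.13  -2.54]
-95 [ 407.44 -379.52]
0 [ 502.4 -376.7]
95 [ 597.36 -373.88]
t 39.02 [463.05 -85.57  88.46]
[np.float64(407.4418132886585), np.float64(-379.5182931880855), 90, 1.7] -> [-0.0334, 0.2973, -0.002] [-0.1, -0.3, -6.0]
[np.float64(407.4418132886585), np.float64(-379.5182931880855), 30, 1.7] -> [-0.0337, 0.2974, 0.058] [-0.1, -0.3, -6.0]
[np.float64(407.4418132886585), np.float64(-379.5182931880855), 17, 1.7] -> [-0.0337, 0.2974, 0.071] [-0.1, -0.3, -6.0]
```

jog_arm --steps '[[[-0.006,0.055,-0.01,0,-0.3,-1],[-0.012,0.11,-0.01,-0.1,-0.3,-2],[-0.018,0.165,-0.01,-0.1,-0.3,-3],[-0.024,0.22,-0.005,-0.1,-0.3,-4],[-0.03,0.265,0,-0.1,-0.3,-5],[-0.0337,0.297,0.01,-0.1,-0.3,-6],[-0.0337,0.2974,0.04,-0.1,-0.3,-6],[-0.0337,0.2974,0.058,-0.1,-0.3,-6],[-0.0337,0.2974,0.066,-0.1,-0.3,-6],[-0.0337,0.2974,0.0705,-0.1,-0.3,-6],[-0.0337,0.2974,0.0712,-0.1,-0.3,-6],[-0.0337,0.2974,0.0712,-0.1,-0.3,-6]]]'

```text
time_s: 40.52
position: [407.9, -379.6, 17.7]
tcp_rot: [179.9, -0.0, 1.7]
wrist_force: [-0.6, 2.0, 4.7]
opening: 49.0
```

jog_arm --steps '[[[0,0,0,0,0,0],[0,0,0,0,0,0],[0,0,0,0,0,0],[0,0,0,0,0,0],[0,0,-0.04,0,0,0],[0,0,-0.1,0,0,0],[0,0.04,-0.15,0,0,0],[0,0.06,-0.2,0,0,0],[0,0.06,-0.2,0,0,0]]]' --gripper 75

```text
time_s: 41.65
position: [410.2, -441.2, 221.9]
tcp_rot: [179.6, -0.2, 1.7]
wrist_force: [-0.1, -0.5, -0.8]
opening: 69.6
```

```bash
python3 - <<'E'
from h import *
look(dict(tile_1=20,board=12),save='w13')
rel((480,-200,230,0),(500,30,240,-4),(425,350,230,-11))
bot.read_camera('top'); C=cam('top')
for n,z in dict(tile_1=8,ref_tile=14,jar_b=45).items():
    for r in bot.cut_out('top',n): print(n,round(r['confidence'],2),*fit(C,r['pixels'],z))
E
```

```text
41.65 [ 410.25 -441.2   221.93] [179.64  -0.23   1.66] open 69.6 F [-0.12 -0.49 -0.85]
tile_1 0.68 [301.  84.  43.  88.] bgr 154 158 123 [ 408.52 -379.17] 100.5691 49.84479 -87.48743
board 0.83 [278.  56. 252. 142.] bgr 46 77 119 [ 503.27 -378.9 ] 300.5489 169.96684 1.7371216
t 41.8 [ 409.39 -438.77  216.55]
[480, -200, 230, 0] -> [0.0777, -0.2365, -0.0136] [0.0, 0.0, 1.7]
[500, 30, 240, -4] -> [0.1046, -0.4658, -0.0238] [0.0, 0.0, 5.7]
[425, 350, 230, -11] -> [0.0393, -0.7879, -0.0139] [0.0, 0.0, 12.7]
tile_1 0.94 [416.36 402.03] 102.97853 51.779984 79.41022
tile_1 0.77 [564.66 275.69] 102.879166 51.458473 -82.215454
tile_1 0.7 [ 408.5  -380.79] 94.26033 46.811043 -88.41856
tile_1 0.7 [ 656.62 -164.87] 132.52513 87.60546 -84.41408
ref_tile 0.9 [ 657.92 -162.35] 100.81644 52.07057 -85.77332
ref_tile 0.66 [ 270.16 -218.37] 99.808205 49.9737 9.87175
jar_b 0.77 [701.68 198.87] 48.281483 41.210125 2.481491
jar_b 0.59 [327.98 174.23] 50.063095 48.894737 -42.779945
```

jog_arm --steps '[[[0.02,-0.06,-0.01,0,0,0.5],[0.04,-0.12,-0.014,0,0,1],[0.06,-0.18,-0.014,0,0,1.5],[0.078,-0.24,-0.014,0,0,2],[0.09,-0.3,-0.02,0,0,3],[0.1,-0.36,-0.02,0,0,4],[0.104,-0.42,-0.02,0,0,5],[0.1,-0.48,-0.02,0,0,6],[0.09,-0.54,-0.02,0,0,7.5],[0.075,-0.6,-0.02,0,0,9],[0.06,-0.66,-0.02,0,0,10.5],[0.05,-0.72,-0.02,0,0,12]]]' --gripper 100

```text
time_s: 43.5
position: [436.2, 284.5, 236.1]
tcp_rot: [180.0, 0.0, -10.3]
wrist_force: [0.9, 0.2, 0.8]
opening: 92.8
```

jog_arm --steps '[[[-0.01,-0.06,0,0,0,1],[-0.01,-0.07,0,0,0,1],[-0.01,-0.07,0,0,0,1],[-0.01,-0.07,0,0,0,1]]]'

```text
time_s: 44.0
position: [439.0, 354.0, 236.0]
tcp_rot: [180.0, 0.0, -11.3]
wrist_force: [-0.1, 0.1, -1.1]
opening: 92.7
```

```bash
python3 - <<'E'
from h import *
look(dict(tile_1=8),save='w14')
rel((416.4,402,3,-11))
E
```

```text
44.0 [439.05 354.03 236.03] [179.95   0.01 -11.33] open 92.7 F [-0.06  0.12 -1.07]
tile_1 0.76 [397. 172.  50.  70.] bgr 49 20 9 [564.55 279.1 ] 101.44434 51.352245 -82.3875
tile_1 0.57 [274. 101.  46.  80.] bgr 218 194 105 [416.55 403.72] 101.852745 51.482315 80.66928
t 44.1 [439.19 354.01 236.28]
[416.4, 402, 3, -11] -> [-0.0318, -0.0427, 0.2333] [0.0, -0.0, -0.4]
```

jog_arm --steps '[[[-0.03,-0.043,0.05,0,0,-1],[-0.0318,-0.0436,0.11,0,0,-1],[-0.0318,-0.0436,0.17,0,0,-1],[-0.0318,-0.0436,0.215,0,0,-1],[-0.0318,-0.0436,0.23,0,0,-1],[-0.0318,-0.0436,0.233,0,0,-1],[-0.0318,-0.0436,0.233,0,0,-1]]]'

```text
time_s: 44.98
position: [417.6, 403.5, 5.4]
tcp_rot: [-179.9, -0.1, -10.4]
wrist_force: [-0.4, -0.2, 0.5]
opening: 92.9
```

jog_arm --steps '[[[0,0,0,0,0,0],[0,0,0,0,0,0],[0,0,0,0,0,0],[0,0,0,0,0,0],[0,0,0,0,0,0],[0,0,0,0,0,0],[0,0,0,0,0,0],[0,0,-0.03,0,0,0],[0,0,-0.07,0,0,0],[0,0,-0.07,0,0,0]]]' --gripper 0

```text
time_s: 46.22
position: [418.5, 404.3, 78.5]
tcp_rot: [-179.7, -0.3, -10.4]
wrist_force: [0.3, 0.5, -0.9]
opening: 49.2
```

```bash
python3 - <<'E'
from h import *
print(bot.read_state()['opening']); held()
rel((477.6,116,60,YR),(477.6,116,16.2,YR))
E
```

```text
49.19418560370216
held 0.97 [274. 160.  95. 160.] [133. 115.  53.]
far end tool [  0.38 -51.22  -2.51]
t 46.33 [417.35 403.26  74.95]
[477.6, 116, 60, -4.4] -> [0.111, 0.2717, 0.0147] [-0.1, -0.1, -6.0]
[477.6, 116, 16.2, -4.4] -> [0.1109, 0.2718, 0.0585] [-0.1, -0.1, -6.0]
```

jog_arm --steps '[[[0.025,0.055,-0.01,-0.1,-0.1,-1],[0.05,0.11,-0.01,-0.1,-0.1,-3],[0.07,0.165,-0.01,-0.1,-0.1,-4],[0.095,0.22,-0.005,-0.1,-0.1,-5],[0.111,0.2718,0.01,-0.1,-0.1,-6],[0.111,0.2718,0.025,-0.1,-0.1,-6],[0.111,0.2718,0.043,-0.1,-0.1,-6],[0.111,0.2718,0.053,-0.1,-0.1,-6],[0.111,0.2718,0.0575,-0.1,-0.1,-6],[0.111,0.2718,0.0585,-0.1,-0.1,-6],[0.111,0.2718,0.0585,-0.1,-0.1,-6]]]'

```text
time_s: 47.7
position: [477.6, 116.9, 17.0]
tcp_rot: [-180.0, 0.0, -4.3]
wrist_force: [-6.6, -0.5, 8.7]
opening: 49.5
```

```bash
python3 - <<'E'
from h import *
s=bot.read_state(); print(s['opening'],s['wrist_force'],s['tcp_rot'],s['position']); held()
E
```

```text
49.51411003891342 [-6.55 -0.49  8.7 ] [-180.      0.01   -4.3 ] [477.65 116.94  17.03]
held 0.85 [276. 161.  93. 157.] [153. 132.  62.]
far end tool [  0.44 -50.03  -2.6 ]
```

jog_arm --steps '[[[0,0,0,0,0,0],[0,0,0,0,0,0],[0,0,0,0,0,0],[0,0,0,0,0,0],[0,0,-0.03,0,0,0],[0,-0.02,-0.055,0,0,0],[0,-0.072,-0.055,0,0,0],[0,-0.074,-0.055,0,0,0]]]' --gripper 75

```text
time_s: 48.8
position: [483.3, 192.9, 72.2]
tcp_rot: [-180.0, -0.0, -4.2]
wrist_force: [-0.2, -0.4, 0.1]
opening: 69.5
```

jog_arm --steps '[[[0,0,0,0,0,0],[0,0,0,0,0,0],[0,0,0,0,0,0],[0,0,0,0,0,0],[0,0,0,0,0,0],[0,0,0,0,0,0],[0,0,0.02,0,0,0],[0,0,0.045,0,0,0],[0,0,0.055,0,0,0],[0,0,0.056,0,0,0],[0,0,0.056,0,0,0]]]' --gripper 0

```text
time_s: 50.18
position: [483.6, 193.0, 16.8]
tcp_rot: [-179.9, -0.0, -4.2]
wrist_force: [0.5, -0.6, -1.0]
opening: 0.2
```

```bash
python3 - <<'E'
from h import *
print(bot.read_state()['opening']);rel((473.4,68.9,15,YR))
E
```

```text
0.2076092695824919
t 50.17 [483.57 193.04  16.76]
[473.4, 68.9, 15, -4.4] -> [-0.0011, 0.1246, 0.0016] [-0.1, -0.0, 0.2]
```

jog_arm --steps '[[[-0.001,0.018,0.0015,0,0,0.1],[-0.0011,0.032,0.0015,0,0,0.2],[-0.0011,0.044,0.0015,0,0,0.2],[-0.0011,0.056,0.0015,0,0,0.2],[-0.0011,0.068,0.0015,0,0,0.2],[-0.0011,0.079,0.0015,0,0,0.2],[-0.0011,0.089,0.0015,0,0,0.2],[-0.0011,0.099,0.0015,0,0,0.2],[-0.0011,0.109,0.0015,0,0,0.2],[-0.0011,0.118,0.0015,0,0,0.2],[-0.0011,0.123,0.0015,0,0,0.2],[-0.0011,0.1246,0.0015,0,0,0.2]]]'

```text
time_s: 51.68
position: [473.4, 68.6, 15.1]
tcp_rot: [-179.9, -0.0, -4.4]
wrist_force: [-0.3, -0.0, 0.1]
opening: 0.9
```

jog_arm --steps '[[[0,-0.006,0,0,0,0],[0,-0.01,-0.05,0,0,0],[0,-0.01,-0.11,0,0,0],[0,0.05,-0.15,0,0,0],[0,0.11,-0.158,0,0,0],[0,0.17,-0.158,0,0,0],[0,0.17,-0.158,0,0,0],[0,0.17,-0.158,0,0,0]]]' --gripper 75

```text
time_s: 52.68
position: [460.3, -100.7, 172.8]
tcp_rot: [-179.9, -0.0, -4.4]
wrist_force: [-0.7, 0.4, -0.5]
opening: 69.3
```

```bash
python3 - <<'E'
from h import *
ends2('e3'); rel((*rp(0,-36),15.5,YR))
E
```

```text
red at z12 1622 52.0
red at z12 2546 -48.66666666666666
52.67 [ 460.33 -100.71  172.8 ] [-179.93   -0.03   -4.43]
0.58 x [-23.46  25.16] y [-46.98  51.28] [224. 199. 101.]
t 52.77 [460.47 -99.82 172.84]
[np.float64(466.2381149874345), np.float64(-27.593899080169127), 15.5, -4.4] -> [0.0002, -0.0723, 0.1574] [-0.1, -0.0, 0.1]
```

Centred again to within 0.5 mm. I'm repeating the pull-out.

jog_arm --steps '[[[0.0003,-0.04,0.03,0,0,0],[0.0003,-0.072,0.07,0,0,0],[0.0003,-0.072,0.11,0,0,0],[0.0003,-0.072,0.145,0,0,0],[0.0003,-0.072,0.157,0,0,0],[0.0003,-0.072,0.157,0,0,0],[0.0003,-0.072,0.157,0,0,0]]]'

```text
time_s: 53.65
position: [467.1, -27.7, 17.4]
tcp_rot: [-179.9, -0.1, -4.3]
wrist_force: [-0.5, -0.8, 0.2]
opening: 70.1
```

jog_arm --steps '[[[0,0,0,0,0,0],[0,0,0,0,0,0],[0,0,0,0,0,0],[0,0,0,0,0,0],[0,0,0,0,0,0],[0,0.015,0,0,0,0],[0,0.03,0,0,0,0],[0,0.045,0,0,0,0],[0,0.06,0,0,0,0],[0,0.075,0,0,0,0],[0,0.09,0,0,0,0],[0,0.095,0,0,0,0]]]' --gripper 0

```text
time_s: 55.15
position: [460.4, -122.9, 17.9]
tcp_rot: [-179.9, -0.2, -4.3]
wrist_force: [0.1, 5.2, 8.1]
opening: 48.8
```

jog_arm --steps '[[[0,0,0,0,0,0],[0,0,0,0,0,0],[0,0,0,0,0,0],[0,-0.015,0,0,0,0],[0,-0.036,0,0,0,0],[0,-0.036,0,0,0,0]]]' --gripper 75

```text
time_s: 55.9
position: [463.1, -85.5, 17.9]
tcp_rot: [-179.9, -0.2, -4.2]
wrist_force: [-0.6, 0.2, -0.1]
opening: 69.7
```

jog_arm --steps '[[[0,0,0,0,0,0],[0,0,0,0,0,0],[0,0,0,0,0,0],[0,0,0,0,0,0],[0,0,0,0,0,0],[0,0,-0.02,0,0,0],[0,0,-0.06,0,0,0],[0,0,-0.07,0,0,0]]]' --gripper 0

```text
time_s: 56.9
position: [463.7, -85.8, 90.0]
tcp_rot: [-179.9, -0.4, -4.2]
wrist_force: [-0.4, -0.2, -1.3]
opening: 49.2
```

```bash
python3 - <<'E'
from h import *
s=bot.read_state(); print(s['opening']); held()
rel((502.6,-377.2,90,1.7),(502.6,-377.2,30,1.7),(502.6,-377.2,17,1.7))
E
```

```text
49.158199349201304
held 0.83 [277. 158.  91. 124.] [135. 117.  54.]
far end tool [  0.45 -51.12  -2.51]
t 57.0 [463.22 -85.7   88.41]
[502.6, -377.2, 90, 1.7] -> [0.0608, 0.2878, -0.0018] [-0.1, -0.3, -5.9]
[502.6, -377.2, 30, 1.7] -> [0.0605, 0.2879, 0.0582] [-0.1, -0.3, -5.9]
[502.6, -377.2, 17, 1.7] -> [0.0604, 0.2879, 0.0712] [-0.1, -0.3, -5.9]
```

jog_arm --steps '[[[0.01,0.055,-0.01,0,-0.3,-1],[0.022,0.11,-0.01,-0.1,-0.3,-2],[0.034,0.165,-0.01,-0.1,-0.3,-3],[0.046,0.22,-0.005,-0.1,-0.3,-4],[0.056,0.265,0,-0.1,-0.3,-5],[0.0605,0.288,0.01,-0.1,-0.3,-5.9],[0.0605,0.288,0.04,-0.1,-0.3,-5.9],[0.0605,0.288,0.058,-0.1,-0.3,-5.9],[0.0605,0.288,0.066,-0.1,-0.3,-5.9],[0.0605,0.288,0.0705,-0.1,-0.3,-5.9],[0.0605,0.288,0.0712,-0.1,-0.3,-5.9],[0.0605,0.288,0.0712,-0.1,-0.3,-5.9]]]'

```text
time_s: 58.5
position: [503.0, -377.3, 17.8]
tcp_rot: [179.9, -0.0, 1.7]
wrist_force: [-0.6, 0.8, 1.5]
opening: 48.9
```

jog_arm --steps '[[[0,0,0,0,0,0],[0,0,0,0,0,0],[0,0,0,0,0,0],[0,0,0,0,0,0],[0,0,-0.04,0,0,0],[0,0,-0.1,0,0,0],[0,0.04,-0.15,0,0,0],[0,0.06,-0.2,0,0,0],[0,0.06,-0.2,0,0,0]]]' --gripper 75

```text
time_s: 59.62
position: [505.4, -439.1, 222.3]
tcp_rot: [179.7, -0.3, 1.6]
wrist_force: [0.6, -0.2, -1.1]
opening: 69.5
```

```bash
python3 - <<'E'
from h import *
look(dict(tile_1=20,board=12),save='w15')
rel((500,-150,240,3),(570,225,235,7))
bot.read_camera('top'); C=cam('top')
for n,z in dict(tile_1=8,ref_tile=14).items():
    for r in bot.cut_out('top',n): print(n,round(r['confidence'],2),*fit(C,r['pixels'],z))
E
```

```text
59.62 [ 505.36 -439.12  222.31] [179.69  -0.28   1.61] open 69.5 F [ 0.64 -0.21 -1.05]
tile_1 0.8 [297.  81.  49.  88.] bgr 132 114 54 [ 503.66 -377.01] 100.55895 50.093376 -87.43955
tile_1 0.66 [218.  84.  47.  84.] bgr 241 244 216 [ 409.48 -378.96] 99.1611 51.092518 -88.172356
board 0.98 [194.  55. 257. 141.] bgr 42 72 111 [ 503.2  -378.73] 300.9461 170.69855 1.7028427
t 59.77 [ 504.43 -436.68  216.47]
[500, -150, 240, 3] -> [0.004, -0.2867, -0.0235] [-0.0, 0.0, -1.3]
[570, 225, 235, 7] -> [0.085, -0.6595, -0.0184] [-0.0, 0.0, -5.3]
tile_1 0.72 [ 502.66 -376.  ] 92.04855 53.364265 -88.4775
tile_1 0.59 [ 420.53 -341.22] 20.871143 20.470373 0.47636414
tile_1 0.55 [563.25 277.11] 100.740234 53.035706 -82.44311
tile_1 0.27 [709.69 207.33] 52.582466 42.645473 46.401
ref_tile 0.95 [ 657.1  -162.68] 97.92391 51.47386 -83.71811
ref_tile 0.7 [ 298.41 -211.14] 52.901085 46.947903 -82.054375
```

The navy tile lies close to the mug, so I will approach offset toward −x, where the closing jaws will draw the tile clear.

jog_arm --steps '[[[0.0,-0.06,-0.02,0,0,0],[0.0,-0.12,-0.024,0,0,0],[0.0,-0.18,-0.024,0,0,0],[0.0,-0.24,-0.024,0,0,-1],[0.005,-0.3,-0.024,0,0,-1],[0.01,-0.36,-0.024,0,0,-1],[0.02,-0.42,-0.024,0,0,-2],[0.03,-0.48,-0.024,0,0,-3],[0.045,-0.54,-0.024,0,0,-4],[0.06,-0.6,-0.02,0,0,-5],[0.065,-0.65,-0.02,0,0,-5.3],[0.065,-0.66,-0.02,0,0,-5.3]]]' --gripper 100

```text
time_s: 61.42
position: [549.1, 227.9, 235.3]
tcp_rot: [-180.0, 0.2, 7.2]
wrist_force: [-0.1, -0.1, -0.2]
opening: 92.9
```

```bash
python3 - <<'E'
from h import *
s,im,C=look(dict(tile_1=8,mug=85),save='w16')
rel((547,265,100,7.5),(547,265,4,7.5))
e=im[0:300,250:640]; cv2.imwrite('pics/c16.png',cv2.resize(e,(780,600)))
E
```

```text
61.42 [549.12 227.93 235.32] [-179.97    0.15    7.2 ] open 92.9 F [-0.06 -0.14 -0.19]
tile_1 0.89 [325. 100.  36.  80.] bgr 99 48 33 [565.63 278.25] 99.459274 49.323097 -82.783394
mug 0.94 [401. 106. 116.  75.] bgr 76 62 42 [683.77 291.72] 114.40586 75.299934 11.8233185
t 61.58 [549.48 225.   236.13]
[547, 265, 100, 7.5] -> [0.0027, -0.04, 0.1361] [-0.0, 0.1, -0.5]
[547, 265, 4, 7.5] -> [0.0028, -0.04, 0.2321] [-0.0, 0.1, -0.5]
```

View pics/c16.png

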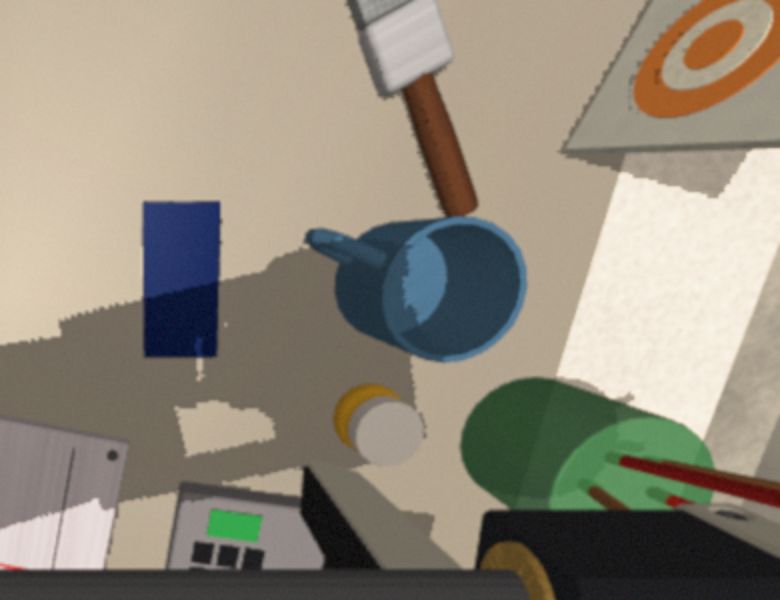

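The navy tile is at crop (180,278), with its right edge at 218. The mug's handle tip is at (308,240) and its rim starts at 383, so the offset approach clears the mug.

jog_arm --steps '[[[0.006,-0.0426,0.05,0,0,-0.4],[0.006,-0.0426,0.11,0,0,-0.4],[0.006,-0.0426,0.17,0,0,-0.4],[0.006,-0.0426,0.215,0,0,-0.4],[0.006,-0.0426,0.23,0,0,-0.4],[0.006,-0.0426,0.2335,0,0,-0.4],[0.006,-0.0426,0.2335,0,0,-0.4]]]'

```text
time_s: 62.45
position: [550.8, 268.1, 4.6]
tcp_rot: [-180.0, -0.0, 7.4]
wrist_force: [0.4, -0.3, 0.6]
opening: 92.7
```

jog_arm --steps '[[[0,0,0,0,0,0],[0,0,0,0,0,0],[0,0,0,0,0,0],[0,0,0,0,0,0],[0,0,0,0,0,0],[0,0,0,0,0,0],[0,0,0,0,0,0],[0,0,0,0,0,0],[0,0,-0.03,0,0,0],[0,0,-0.09,0,0,0],[0,0,-0.12,0,0,0],[0,0,-0.12,0,0,0]]]' --gripper 0

```text
time_s: 63.95
position: [551.5, 268.3, 126.8]
tcp_rot: [-179.9, -0.2, 7.4]
wrist_force: [0.5, -0.1, -2.4]
opening: 49.4
```

```bash
python3 - <<'E'
from h import *
s=bot.read_state(); print(s['opening'],s['tcp_rot']); held()
rel((477.6,108,100,YR),(477.6,108,16.2,YR))
E
```

```text
49.3500668708662 [-179.9    -0.23    7.42]
held 0.81 [281. 145.  90. 139.] [53. 20. 10.]
far end tool [  0.55 -58.55  -2.57]
t 64.05 [550.32 267.75 123.26]
[477.6, 108, 100, -4.4] -> [-0.0927, 0.149, 0.0232] [-0.0, 0.0, 11.8]
[477.6, 108, 16.2, -4.4] -> [-0.0927, 0.1491, 0.107] [-0.0, 0.0, 11.8]
```

jog_arm --steps '[[[-0.03,0.04,0.0,0,0,4],[-0.06,0.09,0.0,0,0,8],[-0.085,0.14,0.01,0,0,11],[-0.0927,0.149,0.03,0,0,11.8],[-0.0927,0.149,0.06,0,0,11.8],[-0.0927,0.149,0.085,0,0,11.8],[-0.0927,0.149,0.097,0,0,11.8],[-0.0927,0.149,0.104,0,0,11.8],[-0.0927,0.149,0.1065,0,0,11.8],[-0.0927,0.149,0.107,0,0,11.8],[-0.0927,0.149,0.107,0,0,11.8]]]'

```text
time_s: 65.42
position: [477.8, 108.2, 16.7]
tcp_rot: [-180.0, -0.0, -4.4]
wrist_force: [0.1, -0.6, -1.7]
opening: 49.3
```

```bash
python3 - <<'E'
from h import *
s=bot.read_state(); print(s['opening'],s['wrist_force'],s['tcp_rot'],s['position']); held()
E
```

```text
49.33330804345834 [ 0.13 -0.62 -1.7 ] [-179.97   -0.     -4.38] [477.84 108.15  16.74]
held 0.9 [281. 147.  90. 139.] [70. 28. 15.]
far end tool [  0.45 -58.76  -2.57]
```

jog_arm --steps '[[[0,0,0.0015,0,0,0],[0,0,0.0015,0,0,0],[0,0,0.0015,0,0,0],[0,0,0.0015,0,0,0],[0,0,-0.03,0,0,0],[0,-0.02,-0.055,0,0,0],[0,-0.072,-0.055,0,0,0],[0,-0.084,-0.055,0,0,0]]]' --gripper 75

```text
time_s: 66.53
position: [484.2, 193.8, 71.9]
tcp_rot: [-179.9, -0.0, -4.3]
wrist_force: [0.1, -0.3, 0.3]
opening: 69.8
```

jog_arm --steps '[[[0,0,0,0,0,0],[0,0,0,0,0,0],[0,0,0,0,0,0],[0,0,0,0,0,0],[0,0,0,0,0,0],[0,0,0,0,0,0],[0,0,0.02,0,0,0],[0,0,0.045,0,0,0],[0,0,0.055,0,0,0],[0,0,0.056,0,0,0],[0,0,0.056,0,0,0]]]' --gripper 0

```text
time_s: 67.9
position: [484.6, 194.0, 16.5]
tcp_rot: [-179.9, -0.1, -4.3]
wrist_force: [-0.1, -0.6, -0.8]
opening: 0.8
```

```bash
python3 - <<'E'
from h import *
print(bot.read_state()['opening']);rel((473.4,68.9,15,YR))
E
```

```text
0.7546901448165404
t 67.9 [484.58 194.    16.49]
[473.4, 68.9, 15, -4.4] -> [-0.0018, 0.1256, 0.0013] [-0.1, -0.1, 0.1]
```

jog_arm --steps '[[[-0.0018,0.019,0.0013,0,0,0.1],[-0.0018,0.033,0.0013,0,0,0.1],[-0.0018,0.045,0.0013,0,0,0.1],[-0.0018,0.057,0.0013,0,0,0.1],[-0.0018,0.069,0.0013,0,0,0.1],[-0.0018,0.08,0.0013,0,0,0.1],[-0.0018,0.09,0.0013,0,0,0.1],[-0.0018,0.1,0.0013,0,0,0.1],[-0.0018,0.11,0.0013,0,0,0.1],[-0.0018,0.119,0.0013,0,0,0.1],[-0.0018,0.124,0.0013,0,0,0.1],[-0.0018,0.1256,0.0013,0,0,0.1]]]'

```text
time_s: 69.4
position: [473.4, 68.6, 15.0]
tcp_rot: [-179.9, -0.1, -4.4]
wrist_force: [-0.8, 0.8, 1.1]
opening: 0.4
```

jog_arm --steps '[[[0,-0.006,0,0,0,0],[0,-0.01,-0.05,0,0,0],[0,-0.01,-0.11,0,0,0],[0,0.05,-0.15,0,0,0],[0,0.11,-0.158,0,0,0],[0,0.17,-0.158,0,0,0],[0,0.17,-0.158,0,0,0],[0,0.17,-0.158,0,0,0]]]' --gripper 75

```text
time_s: 70.4
position: [460.3, -100.7, 172.6]
tcp_rot: [-179.9, -0.0, -4.4]
wrist_force: [-0.6, 0.9, -0.2]
opening: 69.6
```

```bash
python3 - <<'E'
from h import *
ends2('e4'); rel((*rp(0,-36),15.5,YR))
E
```

```text
red at z12 1688 52.0
red at z12 2748 -48.66666666666666
70.4 [ 460.27 -100.75  172.62] [-179.91   -0.03   -4.44]
0.84 x [-21.59  26.98] y [-46.98  51.24] [99. 47. 32.]
0.29 x [-62.4   62.54] y [-153.41   73.13] [132. 133. 145.]
t 70.5 [460.41 -99.82 172.63]
[np.float64(466.2381149874345), np.float64(-27.593899080169127), 15.5, -4.4] -> [0.0003, -0.0722, 0.1572] [-0.1, -0.0, 0.1]
```

Centred again. Pull-out, same as before.

jog_arm --steps '[[[0.001,-0.04,0.03,0,0,0],[0.001,-0.072,0.07,0,0,0],[0.001,-0.072,0.11,0,0,0],[0.001,-0.072,0.145,0,0,0],[0.001,-0.072,0.157,0,0,0],[0.001,-0.072,0.157,0,0,0],[0.001,-0.072,0.157,0,0,0]]]'

```text
time_s: 71.38
position: [467.8, -27.7, 17.2]
tcp_rot: [-179.9, -0.1, -4.3]
wrist_force: [-0.0, -0.7, -0.3]
opening: 69.5
```

jog_arm --steps '[[[0,0,0,0,0,0],[0,0,0,0,0,0],[0,0,0,0,0,0],[0,0,0,0,0,0],[0,0,0,0,0,0],[0,0.015,0,0,0,0],[0,0.03,0,0,0,0],[0,0.045,0,0,0,0],[0,0.06,0,0,0,0],[0,0.075,0,0,0,0],[0,0.09,0,0,0,0],[0,0.095,0,0,0,0]]]' --gripper 0

```text
time_s: 72.88
position: [461.1, -122.9, 17.7]
tcp_rot: [-179.9, -0.2, -4.3]
wrist_force: [0.2, 4.6, 8.0]
opening: 49.5
```

jog_arm --steps '[[[0,0,0,0,0,0],[0,0,0,0,0,0],[0,0,0,0,0,0],[0,-0.015,0,0,0,0],[0,-0.036,0,0,0,0],[0,-0.036,0,0,0,0]]]' --gripper 75

```text
time_s: 73.62
position: [463.8, -85.5, 17.7]
tcp_rot: [-179.9, -0.2, -4.2]
wrist_force: [0.8, -0.5, 0.4]
opening: 69.6
```

jog_arm --steps '[[[0,0,0,0,0,0],[0,0,0,0,0,0],[0,0,0,0,0,0],[0,0,0,0,0,0],[0,0,0,0,0,0],[0,0,-0.02,0,0,0],[0,0,-0.06,0,0,0],[0,0,-0.07,0,0,0]]]' --gripper 0

```text
time_s: 74.62
position: [464.4, -85.9, 89.9]
tcp_rot: [-179.9, -0.4, -4.2]
wrist_force: [0.4, -0.6, -1.0]
opening: 48.9
```

```bash
python3 - <<'E'
from h import *
s=bot.read_state(); print(s['opening']); held()
rel((597.6,-374.6,90,1.7),(597.6,-374.6,17,1.7))
E
```

```text
48.92353211424211
held 0.76 [282. 158.  88. 127.] [53. 20. 10.]
far end tool [  0.45 -51.67  -2.49]
t 74.72 [463.88 -85.74  88.25]
[597.6, -374.6, 90, 1.7] -> [0.1547, 0.2782, -0.0016] [-0.1, -0.3, -5.9]
[597.6, -374.6, 17, 1.7] -> [0.1544, 0.2783, 0.0714] [-0.1, -0.3, -5.9]
```

jog_arm --steps '[[[0.028,0.05,-0.01,0,-0.3,-1],[0.056,0.1,-0.01,-0.1,-0.3,-2],[0.084,0.15,-0.01,-0.1,-0.3,-3],[0.112,0.2,-0.005,-0.1,-0.3,-4],[0.14,0.25,0,-0.1,-0.3,-5],[0.1544,0.2783,0.01,-0.1,-0.3,-5.9],[0.1544,0.2783,0.04,-0.1,-0.3,-5.9],[0.1544,0.2783,0.058,-0.1,-0.3,-5.9],[0.1544,0.2783,0.066,-0.1,-0.3,-5.9],[0.1544,0.2783,0.0705,-0.1,-0.3,-5.9],[0.1544,0.2783,0.0712,-0.1,-0.3,-5.9],[0.1544,0.2783,0.0712,-0.1,-0.3,-5.9]]]'

```text
time_s: 76.22
position: [597.9, -374.6, 18.0]
tcp_rot: [180.0, -0.0, 1.7]
wrist_force: [0.2, -0.8, -1.1]
opening: 49.6
```

jog_arm --steps '[[[0,0,0,0,0,0],[0,0,0,0,0,0],[0,0,0,0,0,0],[0,0,0,0,0,0],[0,0,-0.04,0,0,0],[0,0,-0.1,0,0,0],[0,0.04,-0.15,0,0,0],[-0.06,0.06,-0.21,0,0,0],[-0.09,0.07,-0.25,0,0,0],[-0.09,0.07,-0.25,0,0,0]]]' --gripper 75

```text
time_s: 77.47
position: [508.5, -448.4, 272.3]
tcp_rot: [179.7, -0.2, 1.6]
wrist_force: [0.8, 0.4, -0.4]
opening: 69.7
```

```bash
python3 - <<'E'
from h import *
s,im,C=look(dict(tile_1=20,board=12,ref_tile=14,ref_pad=6),save='w17')
T=bot.read_camera('top'); S=bot.read_camera('scene')
cv2.imwrite('pics/f1.png',np.hstack([cv2.resize(im,(400,250)),cv2.resize(T,(400,250))])); cv2.imwrite('pics/f2.png',cv2.resize(S[120:320,120:520],(800,400),interpolation=2))
cv2.imwrite('pics/f.png',np.vstack([cv2.imread('pics/f1.png'),cv2.resize(cv2.imread('pics/f2.png'),(700,350)) if 0 else cv2.resize(S[130:305,160:560],(800,350),interpolation=2)]))
E
```

```text
77.47 [ 508.55 -448.44  272.29] [179.75  -0.24   1.56] open 69.7 F [ 0.82  0.37 -0.4 ]
tile_1 0.92 [298.  82.  42.  74.] bgr 131 114 54 [ 502.79 -376.4 ] 99.55002 50.247837 -87.68995
tile_1 0.75 [371.  80.  41.  77.] bgr 82 34 19 [ 597.8  -373.26] 98.24768 50.902424 -88.43949
tile_1 0.66 [228.  80.  39.  78.] bgr 241 243 216 [ 409.25 -379.23] 99.46073 53.808372 -88.33904
board 0.76 [205.  55. 225. 128.] bgr 45 74 111 [ 503.83 -379.78] 300.6939 171.4028 1.6450272
ref_tile 0.86 [101.   0.  81.  16.] bgr 52 219 240 [ 277.92 -245.98] 100.63857 15.421161 1.6854706
ref_tile 0.7 [66. 94. 82. 41.] bgr 77 162 60 [ 214.45 -376.61] 103.27899 50.318356 -3.131401
```

View pics/f.png

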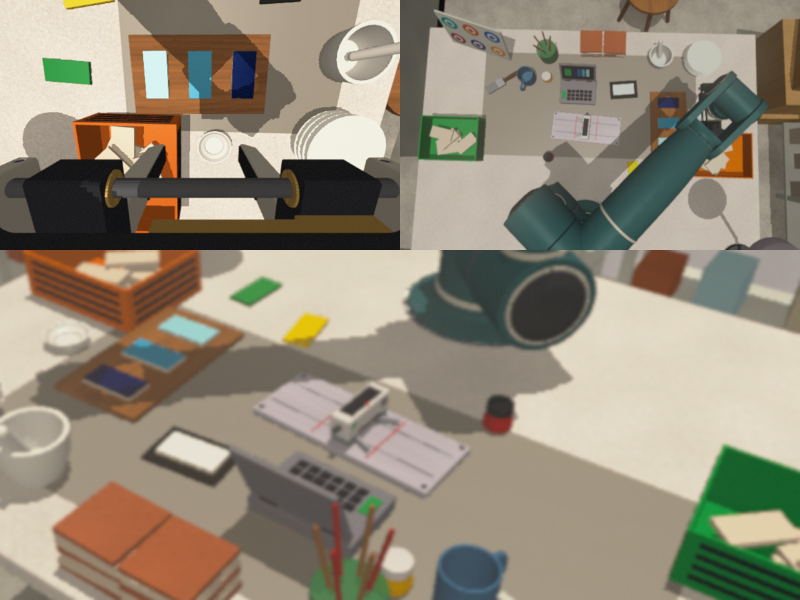

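The three blue tiles lie side by side on the board, the reference tile is on its pad, the display is past upright and the bystanders look unmoved. One last numeric check, then I hand in.

```bash
python3 - <<'E'
from h import *
bot.read_camera('top'); C=cam('top'); ok=False
for n,z in dict(ref_tile=14,ref_pad=6,mug=85,saucer=20).items():
    for r in bot.cut_out('top',n)[:2]:
        f=fit(C,r['pixels'],z); print(n,round(r['confidence'],2),*f)
        ok|= n=='ref_tile' and np.hypot(*(f[0]-[658.5,-163.6]))<6
print(ok,bot.read_state()['time_s'])
if ok: print(bot.sign_off())
E
```

```text
ref_tile 0.66 [ 657.94 -162.34] 99.62954 50.85256 -84.393
ref_tile 0.64 [ 292.04 -212.61] 54.603542 46.581123 1.646553
ref_pad 0.85 [ 658.35 -164.88] 132.7099 86.00433 -84.4142
ref_pad 0.38 [ 598.51 -375.79] 98.383896 48.151756 -88.533676
mug 0.65 [693.82 285.88] 98.03751 74.23273 42.1754
saucer 0.64 [ 533.16 -521.72] 21.044495 20.48084 -44.74173
saucer 0.18 [736.16  59.78] 177.30592 85.53287 -88.63695
True 78.075
the job is handed in; nothing more can be done
None
```

The job is done and handed in at about 78 s. The display is raised and all four tiles were read in order: white reference, pale turquoise, mid blue, navy.

- **Display:** my camera estimates put it at 1.83–1.90 rad, most likely about 1.85 (106°).
- **Readings:** each tile went in from the guide side, and I measured it centred to about 1 mm under the head. Each rested well over 1 s, then came out on the open −y side. The second blue tile is either tile_2 or tile_3; I did not need to tell which, because the order is the same.
- **Reference tile:** it is back on its pad, about 2–2.5 mm from the pad's centre and within 0.1° of its angle.
- **Blue tiles:** all three lie flat across the board, about 95 mm apart and within about 1° of square.
- **Other things:** the mug, jars, brush and look-alikes appear unmoved in the pictures, and I saw no knock or grip slip.

**Checks that disagreed or failed:**
- Camera estimates of the reader's y position differed by up to 5 mm, so I judged centring against the red lines instead.
- The last saucer detection caught only a fragment hidden by the arm. It stands in place in the final picture.

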